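Bottle the pack nuts through the funnel

ROBOT

A 6-joint arm with a two-finger parallel gripper is mounted at the origin on the work surface. World frame = base frame: x ahead of the robot, y to its left, z up, the work surface at z = 0. Lengths are in m, angles in rad, forces in N, time in s.
With the tool pointing down it reaches from about 0.35 to 0.85 m from the base axis. Payload 8.1 kg.
Tool frame: the origin (TCP) lies between the finger pads; the fingertips stand 25 mm ahead of it and the grasp point (between the pads) lies 6 mm ahead of it; z points along the fingers, y is the line along which they close (so a half turn about z gives the same grasp; the last joint's range is limited). The gripper opens to 93 mm and grips with 3 to 60 N. Pads are 15 mm wide; open, the fingers measure 128 mm over their backs; the gripper's body (75 mm by 188 mm) begins 65 mm behind the grasp point.
Start: joints at [-1.201, 0.13, 1.488, -0, 1.523, -0.085], TCP at [0.264, -0.539, 0.244] pointing down, gripper open.
Joint ranges: [-2.96, 2.96], [-0.89, 2.26], [0.02, 2.5], [-1.34, 4.48], [0, 2.73], [-2.66, 2.66]. Speed limits (rad/s): [2.39, 2.39, 2.79, 3.14, 3.14, 3.14].

INTERFACE

Orientations are given as a rotation vector (axis times angle).
In Python, from plant import robot gives the robot as it stands.
- The arm moves only by the tool arm_command, never from a script. Its argument "increments" is text: rows parted by semicolons, each of 5 numbers parted by spaces: the closure, from 0 (fully open) to 1 (shut), then the shift along the tool's x, y, z in mm, then the turn about the tool's z in rad. A call has 1 to 5 rows; each row is the pose to reach, as a shift and turn from the pose commanded when the call began, along the tool's axes at that moment; what a row does not reach only later rows make up. A row lasts 1/10 s, in which the tool goes at most 50 mm and 8.59 degrees, less where a joint would pass 70% of its speed; a pose out of reach is approached as far as the arm can. A call with a gripper value outside its range is refused whole. The fingers move at their own pace and stop on an object; "grip_force" is the grip in N (left out, the last holds). Time passes only in rows, so rows that repeat a pose let the fingers close. It gives the time, the measured TCP pose, the force, the opening and the grip force at its end, in the units of the state.
- robot.read_state(): the state, without advancing time (a new reading comes with each control period).
- robot.read_camera(name): name is "side" or "top"; returns the picture (400x640x3 uint8, blue, green, red); there is no depth.
- robot.camera_model(name): a dict with "fx", "fy", "cx", "cy" (pixels), "eye" and "rotation" of the camera in the world. Camera axes: x right, y down, z forward; pixel columns grow to the right and rows downward; lengths in m; the calibration is good to about 2 mm. A picture is of the moment at which its call begins. camera_model takes no time and is no camera call.
- robot.close_job(): hands the job in; it is judged then, once.
The state is a dict: "t": time; "q": joint angles; "dq": joint speeds; "joint_torque": joint torques, N m; "tool_pos": TCP position; "orientation": TCP orientation; "force": force on the tool from outside, world axes, zero at the start; "wrist_torque": the same for the moment, N m; "opening": finger opening in m; "gripper_force": force on a finger pad.
Only numpy, scipy, OpenCV 4.12 (cv2) and the standard library are available. Lean on these libraries where they do the work, as an engineer would, in place of code of your own. Each camera call takes 0.05 s, during which the arm holds its last target. There are 200 camera calls.

TASK

Put the nuts from the scoop into the glass jar: set the wide funnel in the mouth of the jar so that it sits level and fully home, then pour all six nuts from the scoop through it, leaving the jar upright in its place. Lay the empty scoop flat and lengthwise along the middle of the narrow green shelf, and lift the funnel back off the jar and stand it upright with its whole foot on its round rubber mat. Leave the other tools and things on the bench where they are.

Things in the scene. Friction and masses are not known exactly. Their poses are not given: they have to be found in the camera images.
- jar: Loose clear glass jar, open at the top, straight round wall: 72 mm outside diameter, 66 mm bore, 105 mm high, floor 6 mm thick, 0.42 kg. Origin at the centre of its underside, z up. Somewhere in the middle of the bench.
- jar_mouth (a point): Centre of the jar's mouth, 105 mm above its underside. With the funnel set in, its stem hangs in the bore and its cone rests on the rim: the funnel's origin is then 51 mm below this point and its top edge 67 mm above it.
- funnel: Loose white plastic wide funnel, 0.13 kg, 118 mm high, standing upright on its stem on the rubber mat. Origin at the centre of the stem's lower end, z up the axis. Stem 56 mm outside, 50 mm bore, up to z = 45 mm; cone out to 156 mm diameter at z = 105 mm; rim band 160 mm (165 mm over its bead) up to z = 118 mm. Its handle sticks out towards its own -x.
- funnel_handle (a point): Where to grip the funnel: middle of its straight bar handle, at (-110, 0, 109) mm in the funnel's frame, same axes. The bar is 16 mm wide (y), 14 mm high (z = 102 to 116 mm) and runs from x = -76 to -138 mm.
- mat: Fixed round black rubber mat, 130 mm diameter, 4 mm thick; the funnel's place. It lies to the left or to the right of the jar, the scoop on the other side. Origin at the centre of its underside; the funnel's origin is 4 mm above it when standing on the mat.
- scoop: Loose cast aluminium scoop, 0.16 kg, holding six nuts. Origin under the pan, on the bench; x towards the open pouring nose, z up. Flat bottom 80 mm wide from x = -65 to 30 mm, 3 mm thick, then a nose that narrows to 62 mm, its floor rising 10 degrees to the open edge. Side walls 31 mm high, back wall 37 mm. Handle to -x, 205 mm long overall. On the shelf its origin is at the shelf's top face.
- scoop_handle (a point): Where to grip the scoop: middle of its straight bar handle, at (-92, 0, 31) mm in the scoop's frame, same axes. The bar is 16 mm wide (y), 14 mm high (z = 24 to 38 mm) and runs from the back wall at x = -65 to x = -125 mm.
- scoop_nose (a point): Middle of the open pouring edge, at (72, 0, 10) mm in the scoop's frame, same axes. Only the rising floor keeps the nuts in: carried level they stay; they slide on slopes over about 20 degrees, so about 30 degrees nose-down starts the pour and 50 to 60 empties the scoop.
- shelf: Fixed narrow riser shelf of green sheet steel beyond the jar: a plate 95 mm deep (its own x) and 300 mm long (its own y), with its top 85 mm above the bench. Origin on the bench under its centre; x points away from the robot, give or take its yaw.
- shelf_top (a point): Centre of the shelf's upper face; same axes as the shelf.
- nut0: One of six plain steel hex nuts (M14): 21 mm across flats, 24 mm across corners, 12.8 mm thick, 25 g; lies flat in the scoop at first. Origin at the centre of one flat end.
- nut1: One of six plain steel hex nuts (M14): 21 mm across flats, 24 mm across corners, 12.8 mm thick, 25 g; lies flat in the scoop at first. Origin at the centre of one flat end.
- nut2: One of six plain steel hex nuts (M14): 21 mm across flats, 24 mm across corners, 12.8 mm thick, 25 g; lies flat in the scoop at first. Origin at the centre of one flat end.
- nut3: One of six plain steel hex nuts (M14): 21 mm across flats, 24 mm across corners, 12.8 mm thick, 25 g; lies flat in the scoop at first. Origin at the centre of one flat end.
- nut4: One of six plain steel hex nuts (M14): 21 mm across flats, 24 mm across corners, 12.8 mm thick, 25 g; lies flat in the scoop at first. Origin at the centre of one flat end.
- nut5: One of six plain steel hex nuts (M14): 21 mm across flats, 24 mm across corners, 12.8 mm thick, 25 g; lies flat in the scoop at first. Origin at the centre of one flat end.
- screwdriver: Bystander: orange insulated screwdriver, 190 mm, lying just right of the jar. Origin under its middle.
- tape: Bystander: roll of black tape, 96 mm diameter, 19 mm high, beyond the left end of the shelf. Origin at its underside.
- cleaner: Bystander: white bottle, 58 mm diameter, 150 mm high, to the right at the back. Origin at its underside.
- multimeter: Bystander: orange and black multimeter, 185 x 88 x 48 mm, at the right. Origin at its underside.
- torque_wrench: Bystander: torque wrench, 345 mm long, 43 mm high, at the left. Origin on the bench near its middle.
Things that resemble listed ones, but are neither listed nor needed, are in the scene too. There is more than one size of the funnel; the one meant has the size given above.

How it is judged:
On the way, in this order (a step that is already met when the one before it is completed fails the run):
1. the funnel sits level and fully home in the mouth of the jar (horizontal distance between funnel and jar below 0.008 m and z of funnel in the frame of jar between 0.044 and 0.062 m and angle between funnel's own z axis and vertical below 0.12 rad), for 0.2 s.
2. all six nuts have gone into the jar, with the funnel still in its mouth (all of step 1 and horizontal distance between each of nut0, nut1, nut2, nut3, nut4, nut5 and jar below 0.036 m and z of each of nut0, nut1, nut2, nut3, nut4, nut5 in the frame of jar below 0.06 m), for 0.2 s.
At the end, for the whole second after the job is handed in: All six nuts in the jar; jar upright, within 30 mm of its start; scoop level on the shelf, lengthwise (0.3 rad), its origin within 30 mm of the middle of the depth and 100 mm of the middle of the length; funnel upright on the mat, within 37 mm of its centre; all at rest (horizontal distance between each of nut0, nut1, nut2, nut3, nut4, nut5 and jar below 0.036 m and z of each of nut0, nut1, nut2, nut3, nut4, nut5 in the frame of jar below 0.06 m and angle between jar's own z axis and vertical below 0.05 rad and distance of jar from where it was at the start of the episode below 0.03 m and linear speed of each of jar, scoop, funnel below 0.02 m/s and x of scoop in the frame of shelf_top between -0.03 and 0.03 m and y of scoop in the frame of shelf_top between -0.1 and 0.1 m and z of scoop in the frame of shelf_top between -0.004 and 0.008 m and angle between scoop's own z axis and vertical below 0.08 rad and angle between the x axis of scoop and the y axis of shelf, either way round below 0.3 rad and horizontal distance between funnel and mat below 0.037 m and z of funnel in the frame of mat between 0 and 0.01 m and angle between funnel's own z axis and vertical below 0.06 rad); the robot touches nothing.
It fails at once if the jar is tipped by more than 0.3 rad (angle between jar's own z axis and vertical above 0.3 rad).
It fails at once if one of the bystanders is pushed by more than 30 mm (distance of any of screwdriver, tape, cleaner, multimeter, torque_wrench from where it was at the start of the episode above 0.03 m).
It also fails if it takes over 72 s, if anything falls off the work surface, if the arm or the gripper's body presses on something with over 40 N, if the wrist force passes 120 N, or if a joint passes its speed limit or range.

## Working session

There is one attempt and no reset: what is moved stays moved. The work goes in short steps, Python scripts to look and compute and a tool call to move; the robot and the scene stay as the last step left them, time stands still between calls to the robot, and variables do not carry over. Pictures are saved under pics/ and viewed, at most 10 in all, crops included, and the job is handed in when it is done.

Besides the shell and the picture viewer there is one more tool, called after "Request:" in YAML: its name, and indented under it one key for each argument. arm_command: Moves the arm, as the interface text tells. Its arguments: {"type":"object","properties":{"increments":{"type":"string"},"grip_force":{"type":"number"}},"required":["increments"]}

```bash
ls; mkdir -p pics; python3 - <<'E'
from plant import robot
import cv2,numpy as np
s=robot.read_state(); print({k:np.round(v,3) for k,v in s.items()})
for n in("top","side"):
    im=robot.read_camera(n); cv2.imwrite(f"pics/{n}0.png",im)
    m=robot.camera_model(n); print(n,m)
E
```

```text
pics
{'t': np.float64(0.0), 'q': array([-1.201,  0.131,  1.489,  0.   ,  1.523, -0.085]), 'dq': array([ 0.   , -0.001,  0.   , -0.   , -0.001, -0.   ]), 'joint_torque': array([ 1.0000e-03, -5.5983e+01, -4.9177e+01,  7.7000e-02,  3.5000e-02,
       -0.0000e+00]), 'tool_pos': array([ 0.263, -0.539,  0.243]), 'orientation': array([-3.059, -0.708,  0.   ]), 'force': array([ 0.401, -0.728, -0.595]), 'wrist_torque': array([0.031, 0.018, 0.012]), 'gripper_force': np.float64(0.0), 'opening': np.float64(0.093)}
top {'fx': 371.168826338457, 'fy': 371.168826338457, 'cx': 317.4666171359583, 'cy': 205.00744710710552, 'eye': array([ 0.3256687 , -0.01147736,  1.2565787 ]), 'rotation': array([-2.17800442,  2.14255318, -0.14210762])}
side {'fx': 501.13303509545995, 'fy': 501.13303509545995, 'cx': 321.69088412082465, 'cy': 191.63623625766598, 'eye': array([0.18369294, 1.02943218, 1.12379688]), 'rotation': array([-0.42192524,  2.77961939, -1.17071229])}
```

View pics/top0.png

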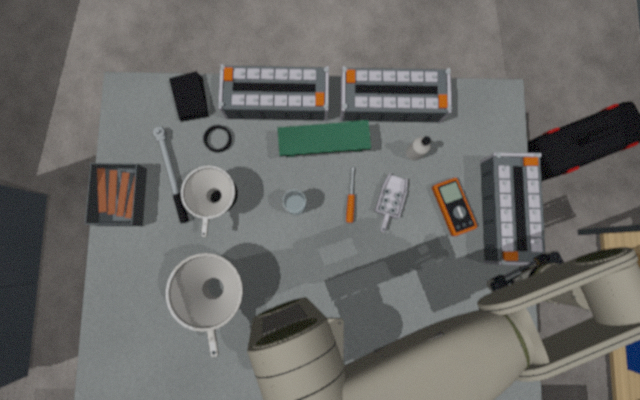

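View pics/side0.png

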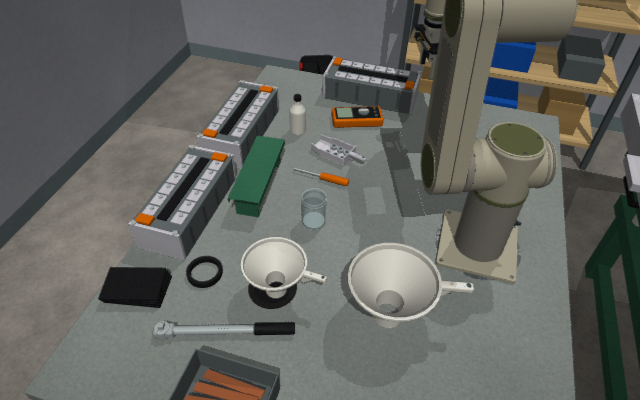

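```bash
cat >h.py <<'E'
import numpy as np,cv2
from scipy.spatial.transform import Rotation as R
from plant import robot
def ray(n,uv,z):
    m=robot.camera_model(n); d=np.c_[(np.atleast_2d(uv)-[m["cx"],m["cy"]])/[m["fx"],m["fy"]],np.ones(len(np.atleast_2d(uv)))]
    d=R.from_rotvec(m["rotation"]).apply(d); e=m["eye"]; z=np.asarray(z,float)*np.ones(len(d))
    return e+d*((z-e[2])/d[:,2])[:,None]
def proj(n,p):
    m=robot.camera_model(n); c=R.from_rotvec(m["rotation"]).inv().apply(np.atleast_2d(p)-m["eye"])
    return c[:,:2]/c[:,2:]*[m["fx"],m["fy"]]+[m["cx"],m["cy"]]
def to_tool(dw):  # world shift -> tool axes, mm
    s=robot.read_state(); return R.from_rotvec(s["orientation"]).inv().apply(dw)*1000
E
python3 - <<'E'
from h import *
im=cv2.imread("pics/top0.png")
for n,uv in dict(jar=(293,202),funS=(208,192),funB=(205,290),shelf=(325,139),scoop=(392,200)).items(): print(n,ray("top",uv,0.1)[0].round(3))
a=cv2.resize(im[160:245,165:300],None,fx=5.5,fy=5.5,interpolation=cv2.INTER_CUBIC)[:, :742]
b=cv2.resize(im[155:240,340:475],None,fx=5.5,fy=5.5,interpolation=cv2.INTER_CUBIC)[:, :742]
cv2.imwrite("pics/c1.png",np.vstack([a,b])[:935]); 
o=np.hstack([cv2.resize(im[160:245,165:315],None,fx=2.7*1.0,fy=2.7,interpolation=cv2.INTER_CUBIC)[:, :400],cv2.resize(im[155:240,365:465],None,fx=4,fy=4,interpolation=cv2.INTER_CUBIC)[:229]])
A=cv2.resize(im[160:245,165:315],None,fx=4,fy=4,interpolation=cv2.INTER_CUBIC)
B=cv2.resize(im[165:235,340:425],None,fx=3.6,fy=3.6,interpolation=cv2.INTER_CUBIC)
o=np.zeros((600,800,3),np.uint8); o[:340,:600]=A; o[345:345+B.shape[0],:B.shape[1]]=B
cv2.imwrite("pics/c1.png",o)
E
```

```text
jar [0.479 0.059 0.1  ]
funS [0.506 0.327 0.1  ]
funB [0.204 0.32  0.1  ]
shelf [ 0.685 -0.039  0.1  ]
scoop [ 0.49  -0.253  0.1  ]Traceback (most recent call last):
  File "<stdin>", line 7, in <module>
    return _nx.concatenate(arrs, 1, dtype=dtype, casting=casting)
           ~~~~~~~~~~~~~~~^^^^^^^^^^^^^^^^^^^^^^^^^^^^^^^^^^^^^^^
ValueError: all the input array dimensions except for the concatenation axis must match exactly, but along dimension 0, the array at index 0 has size 230 and the array at index 1 has size 229
```

View pics/c1.png

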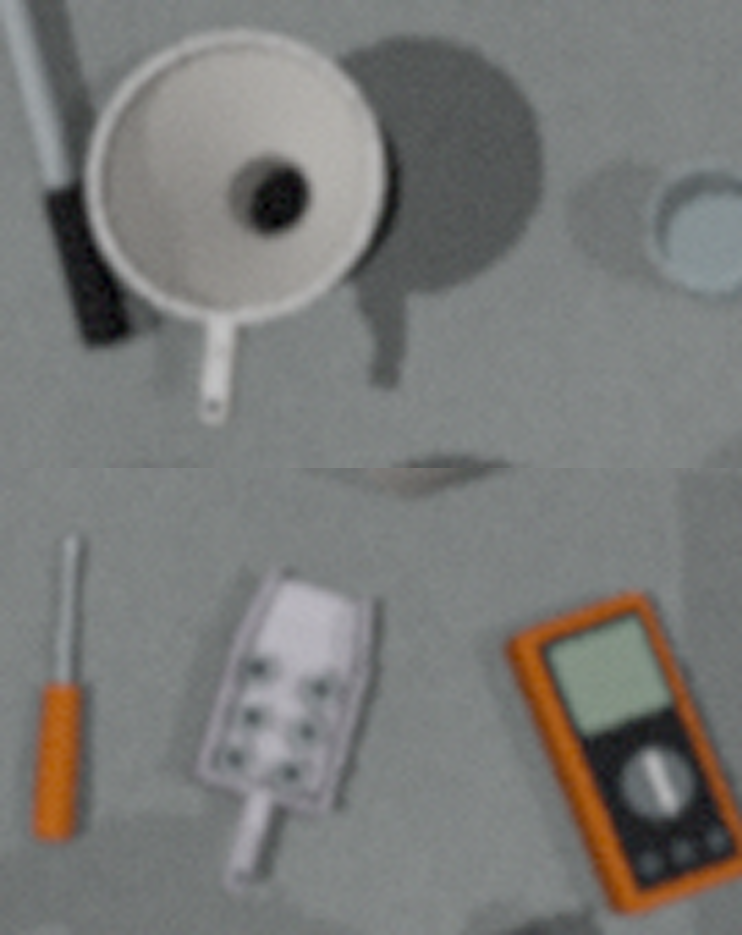

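The confirming crop (scale 5.5) shows the candidates: the large funnel at top (205,290) and the smaller at (208,192) on the black mat. The latter's rim spans about 54.5 px, or about 165 mm at its height, so it is the one meant. The scoop with six nuts is at (392,200), its handle towards the robot, and the jar is at (293,202).

```bash
cat >>h.py <<'E'
def circ(p):
    A=np.c_[2*p[:,:2],np.ones(len(p))]; c=np.linalg.lstsq(A,(p[:,:2]**2).sum(1),rcond=None)[0]
    return c[:2],np.sqrt(c[2]+c[0]**2+c[1]**2)
def comp(mask,uv):
    n,l,st,ce=cv2.connectedComponentsWithStats(mask.astype(np.uint8)); 
    ys,xs=np.nonzero(mask); i=np.argmin((xs-uv[0])**2+(ys-uv[1])**2); return l==l[ys[i],xs[i]]
E
python3 - <<'E'
from h import *
for n in("top","side"):
    im=cv2.imread(f"pics/{n}0.png"); hsv=cv2.cvtColor(im,cv2.COLOR_BGR2HSV)
    print(n,"px jar/bench",im[202,293] if n=="top" else im[215,313])
    # funnel
    seed=(225,165) if n=="top" else (275,243)
    m=(im.min(2)>135)&(hsv[...,1]<60)
    c=comp(m,(185,185) if n=="top" else (250,262))
    cs,_=cv2.findContours(c.astype(np.uint8),cv2.RETR_EXTERNAL,cv2.CHAIN_APPROX_NONE)
    k=max(cs,key=cv2.contourArea)[:,0,:].astype(float)
    print("funnel bbox",k.min(0),k.max(0),len(k))
    p=ray(n,k,0.122-0.006)
    good=np.ones(len(p),bool)
    for _ in range(8):
        cc,r=circ(p[good]); d=np.hypot(*(p[:,:2]-cc).T); good=abs(d-r)<0.004
    print(" circ",cc.round(4),r.round(4),good.sum())
    # handle: pixels far out
    yy,xx=np.nonzero(c); q=ray(n,np.c_[xx,yy],0.120)
    d=np.hypot(*(q[:,:2]-cc).T); h=q[(d>0.09)&(d<0.15)]; hm=h[:,:2].mean(0)
    print(" handle n",len(h),hm.round(4),"ang",np.arctan2(*(hm-cc)[::-1]).round(4),"maxd",d.max())
    # shelf green
    g=(hsv[...,0]>60)&(hsv[...,0]<95)&(hsv[...,1]>120)
    g=comp(g,(325,139) if n=="top" else (260,170))
    cs,_=cv2.findContours(g.astype(np.uint8),cv2.RETR_EXTERNAL,cv2.CHAIN_APPROX_NONE)
    k=max(cs,key=cv2.contourArea)[:,0,:].astype(np.float32); p=ray(n,k,0.085)[:,:2].astype(np.float32)
    print("shelf",cv2.minAreaRect(p))
E
```

```text
top px jar/bench [147 144 132]
funnel bbox [181. 165.] [233. 237.] 182
 circ [0.4983 0.3258] 0.0871 56
 handle n 90 [0.416  0.3255] ang -3.1379 maxd 0.134474484081034
shelf ((0.6908533573150635, -0.029750477522611618), (0.023703495040535927, 0.03278962895274162), 72.99404907226562)
side px jar/bench [156 155 139]
funnel bbox [240. 237.] [326. 290.] 219
 circ [0.4968 0.3198] 0.0863 75
 handle n 113 [0.3973 0.3323] ang 3.0159 maxd 0.1325680757759632
shelf ((0.6839688420295715, -0.00839795172214508), (0.10714300721883774, 0.35175621509552), 5.628604888916016)
```

```bash
python3 - <<'E'
from h import *
from scipy.optimize import least_squares
for n in("top","side"):
    im=cv2.imread(f"pics/{n}0.png"); b=cv2.GaussianBlur(im,(3,3),0).astype(int)
    P=dict(top=dict(f=(185,185),b=(250,230),sh=(325,139),sc=(395,190),hd=(205,230)),side=dict(f=(250,262),b=(345,215),sh=(262,165),sc=(325,150),hd=(317,278)))[n]
    print(n,{k:b[v[1],v[0]].tolist() for k,v in P.items()})
    m=((b[...,2]-b[...,0])>2)&(b.max(2)>110)
    c=comp(m,P["f"])
    cs,_=cv2.findContours(c.astype(np.uint8),cv2.RETR_EXTERNAL,cv2.CHAIN_APPROX_NONE)
    k=max(cs,key=cv2.contourArea)[:,0,:].astype(float); print("bbox",k.min(0),k.max(0))
    p=ray(n,k,0.119)[:,:2]
    f=least_squares(lambda x:np.hypot(*(p-x[:2]).T)-x[2],[.5,.325,.082],loss="soft_l1",f_scale=.001); cc=f.x[:2]
    d=np.hypot(*(p-cc).T); print(" rim",f.x.round(4),(abs(d-f.x[2])<.002).sum(),len(p))
    yy,xx=np.nonzero(c); q=ray(n,np.c_[xx,yy],0.115)[:,:2]; d=np.hypot(*(q-cc).T)
    h=q[(d>.092)&(d<.15)]; hm=h.mean(0); v=cv2.fitLine(h.astype(np.float32),cv2.DIST_HUBER,0,.01,.01).ravel()
    print(" handle",len(h),hm.round(4),"ang",np.arctan2(*(hm-cc)[::-1]).round(3),"line",np.arctan2(v[1],v[0]).round(3),"max",d.max().round(4))
    g=comp((b[...,1]-b[...,2]>25)&(b[...,1]-b[...,0]>10),P["sh"])
    cs,_=cv2.findContours(g.astype(np.uint8),cv2.RETR_EXTERNAL,cv2.CHAIN_APPROX_NONE)
    k=max(cs,key=cv2.contourArea)[:,0,:].astype(float); print("shelf",cv2.minAreaRect(ray(n,k,.085)[:,:2].astype(np.float32)),k.min(0),k.max(0))
im=cv2.imread("pics/top0.png"); s=cv2.imread("pics/side0.png")
o=np.zeros((600,800,3),np.uint8)
A=cv2.resize(im[180:225,265:320],None,fx=7,fy=7,interpolation=cv2.INTER_CUBIC);o[:315,:385]=A
A=cv2.resize(s[180:235,290:340],None,fx=7,fy=7,interpolation=cv2.INTER_CUBIC);o[:385,400:750]=A
A=cv2.resize(s[130:170,305:370],None,fx=5,fy=5,interpolation=cv2.INTER_CUBIC);o[395:595,:325]=A
cv2.imwrite("pics/c2.png",o)
E
```

```text
top {'f': [120, 123, 124], 'b': [132, 133, 128], 'sh': [81, 102, 56], 'sc': [183, 176, 178], 'hd': [176, 176, 176]}
bbox [183. 167.] [234. 216.]
 rim [0.504  0.3218 0.0753] 116 148<stdin>:15: RuntimeWarning: Mean of empty slice.
  ret = um.true_divide(
Traceback (most recent call last):
cv2.error: OpenCV(4.12.0) /io/opencv/modules/imgproc/src/linefit.cpp:50: error: (-215:Assertion failed) count > 0 in function 'fitLine2D_wods'
```

```bash
cat > m.py <<'E'
from h import *
from scipy.optimize import least_squares
PT=dict(top=dict(f=(185,185),sh=(325,139),sc=(395,190)),side=dict(f=(250,262),sh=(262,165),sc=(335,150)))
def cont(c):
    cs,_=cv2.findContours(c.astype(np.uint8),cv2.RETR_EXTERNAL,cv2.CHAIN_APPROX_NONE); return max(cs,key=cv2.contourArea)[:,0,:].astype(float)
def fitc(p,x0):
    f=least_squares(lambda x:np.hypot(*(p-x[:2]).T)-x[2],x0,loss="soft_l1",f_scale=.001); return f.x
def funnel(n,im,seed,x0,z=.0):
    g=cv2.cvtColor(im,cv2.COLOR_BGR2GRAY); c=comp(g>154,seed); k=cont(c); p=ray(n,k,z+.115)[:,:2]; q=p[np.hypot(*(p-x0[:2]).T)<.094]
    x=fitc(q,x0); d=np.hypot(*(p-x[:2]).T)
    c=np.zeros(g.shape,np.uint8); cv2.drawContours(c,[k.astype(int)[:,None]],-1,1,-1)
    yy,xx=np.nonzero(c); a=ray(n,np.c_[xx,yy],z+.116)[:,:2]; da=np.hypot(*(a-x[:2]).T); h=a[(da>.092)&(da<.15)]
    hm=h.mean(0); v=cv2.fitLine(h.astype(np.float32),cv2.DIST_HUBER,0,.01,.01).ravel()
    print(n,"funnel",x.round(4),(abs(d-x[2])<.002).sum(),len(p),"handle",len(h),hm.round(4),"ang",np.arctan2(*(hm-x[:2])[::-1]).round(3),"line",np.arctan2(v[1],v[0]).round(3),"max",da.max().round(3),k.min(0),k.max(0))
E
python3 - <<'E'
from m import *
for n in("top","side"):
    im=cv2.imread(f"pics/{n}0.png"); b=cv2.GaussianBlur(im,(3,3),0).astype(int)
    funnel(n,im,PT[n]["f"],[.5,.325,.0825],.004)
    g=comp((b[...,1]-b[...,2]>25)&(b[...,1]-b[...,0]>10),PT[n]["sh"]); k=cont(g)
    print("shelf",cv2.minAreaRect(ray(n,k,.085)[:,:2].astype(np.float32)),k.min(0),k.max(0))
    g=comp(cv2.cvtColor(im,cv2.COLOR_BGR2GRAY)>(158),PT[n]["sc"]); k=cont(g); print("scoop",k.min(0),k.max(0),len(k))
im=cv2.imread("pics/top0.png"); s=cv2.imread("pics/side0.png")
o=np.zeros((600,800,3),np.uint8)
A=cv2.resize(im[180:225,265:320],None,fx=7,fy=7,interpolation=cv2.INTER_CUBIC);o[:315,:385]=A
A=cv2.resize(s[180:235,290:340],None,fx=7,fy=7,interpolation=cv2.INTER_CUBIC);o[:385,400:750]=A
A=cv2.resize(s[130:170,305:370],None,fx=5,fy=5,interpolation=cv2.INTER_CUBIC);o[395:595,:325]=A
cv2.imwrite("pics/c2.png",o)
E
```

```text
top funnel [0.5043 0.3234 0.0809] 127 172 handle 51 [0.3944 0.3274] ang 3.105 line 0.038 max 0.126 [181. 166.] [233. 232.]
shelf ((0.6937817335128784, -0.03541851043701172), (0.09926048666238785, 0.29837608337402344), 5.762258052825928) [278. 120.] [370. 155.]
scoop [385. 176.] [403. 200.] 72
side funnel [0.5036 0.3208 0.0818] 165 216 handle 101 [0.3898 0.3311] ang 3.051 line -0.129 max 0.139 [241. 237.] [326. 290.]
shelf ((0.6892633438110352, -0.008520528674125671), (0.104747474193573, 0.35612499713897705), 7.468719482421875) [228. 136.] [283. 216.]
scoop [314. 140.] [336. 154.] 57
```

View pics/c2.png

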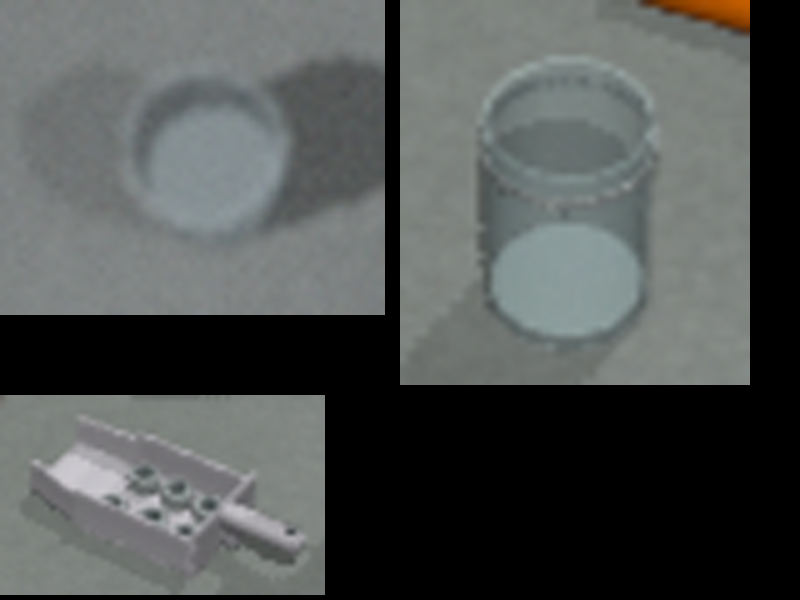

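The crop shows the jar's rim at side (313.9,198.6) and top (294.7,202.0), and its floor at side (313.9,220) and top (295.3,204.3). The scoop's handle runs from (387.6,214.5) to (383.6,230.9) in the top view, with the nose corners at (390,174) and (407.6,179).

```bash
python3 - <<'E'
from m import *
print("jar rim top/side, floor top/side");
for n,uv,z in(("top",(294.7,202),.105),("side",(313.9,198.6),.105),("top",(295.3,204.3),.006),("side",(313.9,220),.006)): print(ray(n,uv,z)[0].round(4))
im=cv2.imread("pics/top0.png"); g=cv2.GaussianBlur(cv2.cvtColor(im,cv2.COLOR_BGR2GRAY),(3,3),0).astype(float)
def bar(box,z):
    x0,y0,x1,y1=box; w=g[y0:y1,x0:x1]; bg=np.median(w); w=np.clip(w-bg-6,0,None)
    rows=np.arange(y0,y1); xs=(w*np.arange(x0,x1)).sum(1)/(w.sum(1)+1e-9); ok=w.sum(1)>40
    p=ray("top",np.c_[xs,rows][ok],z)[:,:2]; v=cv2.fitLine(p.astype(np.float32),cv2.DIST_HUBER,0,.01,.01).ravel(); v*=np.sign(v[0])
    print(p[0].round(4),p[-1].round(4),"line yaw",np.arctan2(v[1],v[0]).round(3),"pt",v[2:].round(4), "y at x", ok.sum())
    return p
bar((195,221,214,242),.120)
bar((376,217,396,236),.038)
for uv,z in(((390,174),.031),((407.6,179.1),.031),((376,208.5),.034),((400.5,214.5),.034),((387.6,214.5),.038),((383.6,230.9),.038)): print("scoop",ray("top",uv,z)[0].round(4))
# scoop in side: handle end crop (300,535)/5 ; start (228,512)
for uv,z in(((305+292/5,130+140/5),.031),((305+230/5,130+115/5),.031)): print("scoop side handle end/start",ray("side",uv,z)[0].round(4))
b=cv2.GaussianBlur(im,(3,3),0).astype(int)
k=cont(comp((b[...,1]-b[...,2]>25)&(b[...,1]-b[...,0]>10),PT["top"]["sh"])); print(ray("top",cv2.boxPoints(cv2.minAreaRect(k.astype(np.float32))),.085).round(3))
s=robot.read_state(); print(R.from_rotvec(s["orientation"]).as_matrix().round(3))
E
```

```text
jar rim top/side, floor top/side
[0.4781 0.0531 0.105 ]
[0.4786 0.0647 0.105 ]
[0.4834 0.0564 0.006 ]
[0.4801 0.0574 0.006 ]
[0.4127 0.3268] [0.3669 0.3284] line yaw -0.027 pt [0.384 0.328] y at x 16
[ 0.4421 -0.2456] [ 0.4091 -0.2422] line yaw -0.205 pt [ 0.4272 -0.2419] y at x 11
scoop [ 0.5884 -0.2613  0.031 ]
scoop [ 0.572  -0.3205  0.031 ]
scoop [ 0.4703 -0.2132  0.034 ]
scoop [ 0.4516 -0.2945  0.034 ]
scoop [ 0.4505 -0.2508  0.038 ]
scoop [ 0.3962 -0.2373  0.038 ]
scoop side handle end/start [ 0.3997 -0.2388  0.031 ]
scoop side handle end/start [ 0.4457 -0.2511  0.031 ]
[[ 0.728  0.118  0.085]
 [ 0.758 -0.18   0.085]
 [ 0.659 -0.188  0.085]
 [ 0.629  0.108  0.085]]
[[ 0.898  0.439 -0.001]
 [ 0.439 -0.898  0.002]
 [ 0.    -0.002 -1.   ]]
```

```bash
cat > p.py <<'E'
import numpy as np,sys
from h import robot,R
def plan(wps,clo,start=None,step=45,turn=.14):
    if start is None:
        s=robot.read_state(); M=R.from_rotvec(s["orientation"]).as_matrix(); start=[*s["tool_pos"],np.arctan2(M[1,0],M[0,0])]
    cur=np.array(start,float); pts=[]
    for w in wps:
        w=np.array(w,float); d=w-cur; d[3]=(d[3]+np.pi)%(2*np.pi)-np.pi if len(wps)==1 else d[3]
        n=int(max(np.ceil(np.linalg.norm(d[:3])*1000/step),np.ceil(abs(d[3])/turn),1)); pts+=[cur+d*(i+1)/n for i in range(n)]; cur=cur+d
    c=np.array(start,float)
    for i in range(0,len(pts),5):
        a=c[3]; rows=[]
        for p in pts[i:i+5]:
            d=p-c; t=np.array([np.cos(a)*d[0]+np.sin(a)*d[1],np.sin(a)*d[0]-np.cos(a)*d[1],-d[2]])*1000
            r=[*np.round(t),round(-d[3],2)]; rows.append(f"{clo} "+" ".join(f"{v:g}" for v in r))
        x,y,z=np.array(r[:3])/1000; c=c+[np.cos(a)*x+np.sin(a)*y,np.sin(a)*x-np.cos(a)*y,-z,-r[3]]
        print("; ".join(rows))
    print("ends",c.round(4))
E
python3 - <<'E'
from p import *
plan([(.40,-.40,.30,.95),(.50,-.1,.30,1.8),(.45,.2,.30,2.7),(.394,.327,.20,3.107)],0)
from m import *
for n,bx in(("top",(280,190,310,220)),("side",(298,208,330,234))):
    im=cv2.imread(f"pics/{n}0.png"); b=cv2.GaussianBlur(im,(3,3),0).astype(int); x0,y0,x1,y1=bx; w=b[y0:y1,x0:x1]; d=w[...,0]-w[...,2]
    m=(d>d.max()*.6); yy,xx=np.nonzero(m); print(n,np.median(d),d.max(),m.sum(),xx.mean()+x0,yy.mean()+y0,(xx.min()+xx.max())/2+x0,(yy.min()+yy.max())/2+y0,xx.ptp() if hasattr(xx,'ptp') else np.ptp(xx),np.ptp(yy), ray(n,((xx.min()+xx.max())/2+x0,(yy.min()+yy.max())/2+y0),.006).round(4))
E
```

```text
0 37 -13 -11 -0.1; 0 73 -26 -23 -0.2; 0 110 -39 -34 -0.3; 0 147 -52 -46 -0.4; 0 184 -64 -57 -0.5
0 38 -12 -0 -0.1; 0 76 -24 -0 -0.21; 0 113 -35 -0 -0.31; 0 151 -46 -0 -0.42; 0 189 -58 -0 -0.53
0 38 9 -0 -0.1; 0 77 19 -0 -0.21; 0 115 28 -0 -0.32; 0 157 17 -0 -0.44; 0 199 6 -0 -0.57
0 42 14 -0 -0.13; 0 83 28 -0 -0.26; 0 124 41 -0 -0.39; 0 165 55 -0 -0.52; 0 207 68 -0 -0.65
0 26 23 25 -0.1; 0 52 46 50 -0.2; 0 78 69 75 -0.3; 0 104 92 100 -0.4
ends [0.3941 0.3275 0.1997 3.1048]
top 7.0 15 325 295.3476923076923 203.3753846153846 295.0 202.5 20 21 [[0.4895 0.0576 0.006 ]]
side 8.0 17 339 313.4041297935103 218.47197640117994 313.5 218.5 21 19 [[0.4831 0.0519 0.006 ]]
```

Request:
arm_command:
  increments: "0 37 -13 -11 -0.1; 0 73 -26 -23 -0.2; 0 110 -39 -34 -0.3; 0 147 -52 -46 -0.4; 0 184 -64 -57 -0.5"

```text
t: 0.6
tool_pos: [0.4015, -0.3993, 0.3008]
orientation: [-2.787, -1.449, 0.0]
force: [0.5, 0.8, -0.9]
opening: 0.0933
gripper_force: 0.0
```

Request:
arm_command:
  increments: "0 38 -12 0 -0.1; 0 76 -24 0 -0.21; 0 113 -35 0 -0.31; 0 151 -46 0 -0.42; 0 189 -58 0 -0.53"

```text
t: 1.1
tool_pos: [0.4627, -0.2113, 0.3002]
orientation: [-2.31, -2.128, 0.0]
force: [1.1, 0.8, -0.8]
opening: 0.093
gripper_force: 0.0
```

Request:
arm_command:
  increments: "0 38 9 0 -0.1; 0 77 19 0 -0.21; 0 115 28 0 -0.32; 0 157 17 0 -0.44; 0 199 6 0 -0.57"

```text
t: 1.6
tool_pos: [0.4853, -0.0135, 0.2999]
orientation: [-1.617, -2.692, 0.001]
force: [0.7, 0.4, -0.1]
opening: 0.0925
gripper_force: 0.0
```

Request:
arm_command:
  increments: "0 42 14 0 -0.13; 0 83 28 0 -0.26; 0 124 41 0 -0.39; 0 165 55 0 -0.52; 0 207 68 0 -0.65"

```text
t: 2.1
tool_pos: [0.4488, 0.2013, 0.3003]
orientation: [-0.673, -3.069, 0.0]
force: [0.4, 0.7, 0.0]
opening: 0.0931
gripper_force: 0.0
```

Request:
arm_command:
  increments: "0 26 23 25 -0.1; 0 52 46 50 -0.2; 0 78 69 75 -0.3; 0 104 92 100 -0.4; 0 104 92 100 -0.4"

```text
t: 2.6
tool_pos: [0.3902, 0.3286, 0.1959]
orientation: [-0.047, -3.134, 0.005]
force: [-0.3, -0.9, -1.0]
opening: 0.0931
gripper_force: 0.0
```

Request:
arm_command:
  increments: "0 0 0 40 0; 0 -1 1 70 0; 0 -1 1 79 0; 0 -1 1 79 0; 0.5 -1 1 79 0"
  grip_force: 50

```text
t: 3.1
tool_pos: [0.3962, 0.3282, 0.1233]
orientation: [0.059, 3.14, 0.002]
force: [0.0, 0.7, 0.1]
opening: 0.0888
gripper_force: 0.0
```

Request:
arm_command:
  increments: "1 0 0 0 0; 1 0 0 0 0; 1 0 0 0 0; 1 0 0 0 0; 1 0 0 0 0"

```text
t: 3.6
tool_pos: [0.3954, 0.3281, 0.1218]
orientation: [0.058, 3.141, 0.0]
force: [0.4, -0.4, 0.7]
opening: 0.0498
gripper_force: 0.0
```

Request:
arm_command:
  increments: "1 0 0 2 0; 1 0 0 2 0; 1 0 0 2 0; 1 0 0 2 0; 1 0 0 2 0"
  grip_force: 55

```text
t: 4.1
tool_pos: [0.3953, 0.328, 0.1196]
orientation: [-0.058, -3.141, 0.0]
force: [0.4, -0.8, -0.4]
opening: 0.0153
gripper_force: 54.9
```

Request:
arm_command:
  increments: "1 0 0 0 0; 1 0 0 0 0"

```text
t: 4.3
tool_pos: [0.3953, 0.328, 0.1196]
orientation: [-0.058, -3.141, -0.0]
force: [-0.7, -0.5, 0.3]
opening: 0.0155
gripper_force: 54.9
```

```bash
python3 - <<'E'
from p import *
plan([(.3953,.328,.28,3.105),(.403,.134,.28,2.355)],1,start=(.3953,.328,.1196,3.105),step=32,turn=.12)
E
```

```text
1 0 0 -27 -0; 1 0 0 -53 -0; 1 0 0 -80 -0; 1 0 0 -107 -0; 1 0 0 -134 -0
1 0 0 -26 -0; 1 -2 -28 -26 0.11; 1 -4 -55 -26 0.21; 1 -6 -83 -26 0.32; 1 -8 -111 -26 0.43
1 -14 -24 -0 0.11; 1 -27 -48 -0 0.21; 1 -41 -72 -0 0.32
ends [0.4035 0.134  0.2796 2.355 ]
```

Request:
arm_command:
  increments: "1 0 0 -15 0; 1 0 0 -40 0; 1 0 0 -70 0; 1 0 0 -102 0; 1 0 0 -134 0"

```text
t: 4.8
tool_pos: [0.395, 0.3279, 0.2559]
orientation: [0.058, 3.141, 0.0]
force: [1.2, -0.1, -0.6]
opening: 0.0156
gripper_force: 54.9
```

Request:
arm_command:
  increments: "1 0 0 -26 0; 1 -2 -28 -26 0.11; 1 -4 -55 -26 0.21; 1 -6 -83 -26 0.32; 1 -8 -111 -26 0.43"

```text
t: 5.3
tool_pos: [0.399, 0.2159, 0.2808]
orientation: [0.733, 3.054, 0.001]
force: [0.1, 0.2, -1.2]
opening: 0.0149
gripper_force: 54.9
```

Request:
arm_command:
  increments: "1 -14 -24 0 0.11; 1 -27 -48 0 0.21; 1 -41 -72 0 0.32; 1 -41 -72 0 0.32; 1 -41 -72 0 0.32"

```text
t: 5.8
tool_pos: [0.4035, 0.1339, 0.2806]
orientation: [1.204, 2.901, 0.002]
force: [-0.7, -0.2, -1.5]
opening: 0.0156
gripper_force: 54.9
```

```bash
python3 - <<'E'
from h import *
for n in("top","side"): cv2.imwrite(f"pics/{n}1.png",robot.read_camera(n))
s=robot.read_state(); M=R.from_rotvec(s["orientation"]).as_matrix(); print(s["tool_pos"],np.arctan2(M[1,0],M[0,0]),M[2],s["wrist_torque"],s["opening"])
a=cv2.imread("pics/top1.png")[140:260,220:380]; b=cv2.imread("pics/side1.png")[90:250,220:420]
o=np.zeros((600,800,3),np.uint8); o[:300,:400]=cv2.resize(a,None,fx=2.5,fy=2.5); o[:480,400:]=cv2.resize(b,(400,320))[:480] if 0 else np.pad(cv2.resize(b,(400,320)),((0,160),(0,0),(0,0)))
cv2.imwrite("pics/c3.png",o)
E
```

```text
[0.40340495 0.13468121 0.28021606] 2.3564986387772913 [ 2.05228209e-05  7.95260485e-04 -9.99999684e-01] [ 0.08822365 -0.02968469 -0.03431857] 0.01560718941385361
```

View pics/c3.png

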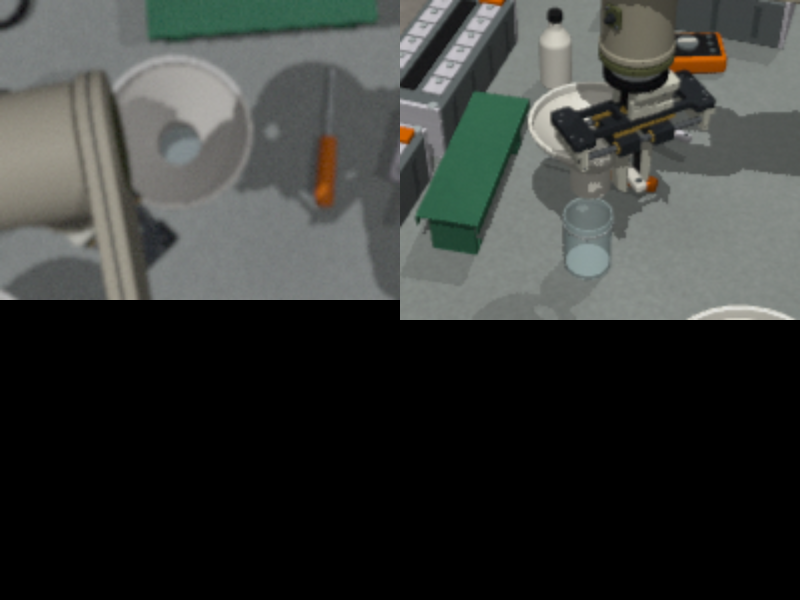

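The crop shows the funnel held level above the jar, its rim spanning rows 162–223 in the top view with the right edge at column 321. The jar stands just below it at side (314,198).

```bash
python3 - <<'E'
from m import *
im=cv2.imread("pics/top1.png"); print("eye est",ray("top",(290.4,192.4),.28))
g=cv2.GaussianBlur(cv2.cvtColor(im,cv2.COLOR_BGR2GRAY),(3,3),0).astype(float)
# outer rim: per angle, strongest outward fall near expected radius
c=np.array([290.4,192.4]); P=[]
for a in np.radians(np.r_[-80:81:4]):
    r=np.arange(26,35,.25); x=c[0]+r*np.cos(a); y=c[1]+r*np.sin(a)
    v=cv2.remap(g.astype(np.float32),x[None].astype(np.float32),y[None].astype(np.float32),cv2.INTER_LINEAR)[0]
    d=v[4:]-v[:-4]; i=d.argmin(); P.append((x[i+2],y[i+2]))
p=ray("top",P,.276)[:,:2]; 
f=least_squares(lambda x:np.hypot(*(p-x).T)-.0822,[.49,.06],loss="soft_l1",f_scale=.0015); print("fixed r",f.x, np.median(abs(f.fun))); print(fitc(p,[.49,.06,.0822]))
# jar: outer edges left/right and rim, both pre-funnel images
for n,row in(("top",range(196,209,2)),("side",range(203,216,2))):
    im=cv2.cvtColor(cv2.imread(f"pics/{n}0.png"),cv2.COLOR_BGR2GRAY).astype(float); im=cv2.GaussianBlur(im,(3,3),0)
    for r in row: print(n,r,im[r,274:322].astype(int).tolist() if n=="top" else im[r,294:334].astype(int).tolist())
E
```

```text
eye est [[0.48050169 0.05529897 0.28      ]]
fixed r [0.48059789 0.05574595] 0.0008936742057494562
[0.48032521 0.05968995 0.085378  ]
top 196 [114, 113, 114, 113, 113, 113, 114, 115, 119, 122, 118, 108, 99, 98, 101, 105, 111, 119, 126, 130, 131, 132, 133, 132, 130, 127, 120, 114, 113, 115, 114, 103, 93, 88, 87, 87, 87, 87, 87, 86, 86, 86, 86, 85, 85, 85, 86, 85]
top 198 [112, 113, 114, 115, 114, 113, 114, 118, 122, 122, 113, 103, 101, 108, 119, 129, 135, 138, 139, 140, 139, 140, 140, 141, 140, 139, 137, 133, 126, 122, 120, 113, 101, 89, 86, 87, 87, 87, 86, 87, 88, 87, 87, 86, 85, 86, 86, 85]
top 200 [113, 114, 114, 115, 115, 114, 113, 115, 119, 117, 109, 104, 111, 124, 134, 139, 140, 140, 140, 140, 140, 139, 140, 140, 140, 139, 139, 139, 137, 135, 132, 125, 109, 93, 86, 86, 86, 85, 84, 85, 86, 86, 86, 87, 86, 84, 84, 85]
top 202 [114, 114, 114, 114, 115, 115, 115, 117, 121, 120, 112, 109, 119, 132, 138, 139, 140, 140, 141, 141, 140, 140, 141, 140, 140, 140, 140, 141, 142, 143, 138, 124, 105, 92, 87, 86, 85, 85, 86, 87, 87, 87, 86, 87, 86, 85, 85, 88]
top 204 [116, 115, 115, 115, 115,
[... 1423 characters left out ...]
 114, 112, 110, 108, 105, 101, 101, 110, 124, 131, 131, 128, 127, 127, 128, 129]
side 211 [129, 129, 129, 129, 129, 130, 122, 104, 92, 94, 100, 106, 110, 113, 116, 121, 125, 127, 125, 123, 124, 127, 126, 123, 119, 115, 112, 108, 105, 99, 99, 111, 124, 129, 129, 127, 127, 128, 128, 128]
side 213 [128, 128, 128, 128, 128, 127, 120, 104, 92, 94, 101, 109, 117, 126, 135, 143, 147, 149, 149, 149, 150, 150, 149, 146, 143, 137, 127, 116, 106, 99, 98, 110, 123, 128, 129, 130, 130, 130, 130, 129]
side 215 [130, 130, 131, 131, 131, 132, 124, 105, 92, 96, 113, 131, 142, 145, 147, 148, 149, 150, 150, 150, 150, 150, 150, 150, 149, 149, 147, 141, 127, 108, 100, 110, 125, 131, 132, 132, 131, 129, 129, 131]
```

Request:
arm_command:
  increments: "1 0 0 20 0; 1 0 0 40 0; 1 0 0 52 0; 1 0 0 60 0; 1 0 0 68 0"

```text
t: 6.4
tool_pos: [0.4036, 0.1345, 0.2116]
orientation: [1.203, 2.902, 0.0]
force: [0.4, -0.7, -0.5]
opening: 0.0153
gripper_force: 54.9
```

Request:
arm_command:
  increments: "1 0 0 8 0; 1 0 0 16 0; 1 0 0 24 0; 1 0 0 30 0; 1 0 0 35 0"

```text
t: 6.9
tool_pos: [0.4033, 0.134, 0.1761]
orientation: [-1.204, -2.901, 0.0]
force: [0.3, 0.2, -1.1]
opening: 0.0154
gripper_force: 54.9
```

Request:
arm_command:
  increments: "1 0 0 3 0; 1 0 0 5 0; 1 0 0 6 0; 1 0 0 6 0"

```text
t: 7.3
tool_pos: [0.4039, 0.134, 0.1712]
orientation: [1.204, 2.901, 0.001]
force: [1.7, 0.5, 1.1]
opening: 0.0157
gripper_force: 54.9
```

Request:
arm_command:
  increments: "1 0 0 1 0; 0.5 0 0 1 0; 0.5 0 0 1 0; 0.5 0 0 1 0; 0.5 0 0 1 0"

```text
t: 7.8
tool_pos: [0.4032, 0.1341, 0.1695]
orientation: [-1.204, -2.901, 0.0]
force: [0.3, 0.7, 0.1]
opening: 0.0428
gripper_force: 0.0
```

Request:
arm_command:
  increments: "0 0 0 -20 0; 0 0 0 -60 0; 0 0 0 -110 0; 0 0 0 -140 0; 0 0 0 -140 0"

```text
t: 8.3
tool_pos: [0.4054, 0.1345, 0.3152]
orientation: [1.201, 2.895, 0.008]
force: [-0.5, -0.2, -0.4]
opening: 0.0819
gripper_force: 0.0
```

```bash
python3 - <<'E'
from p import *
s=robot.read_state(); print(s["tool_pos"],s["opening"])
# to scoop: grip (.429,-.246), yaw -.26
plan([(.45,.0,.31,1.2),(.429,-.246,.20,-.26)],0,step=45,turn=.14)
E
```

```text
[0.40542259 0.13452485 0.31515423] 0.08185321763334383
0 -14 -7 1 0.13; 0 -28 -14 1 0.26; 0 -42 -21 2 0.38; 0 -56 -28 2 0.51; 0 -70 -35 3 0.64
0 -16 3 0 0.13; 0 -31 6 1 0.26; 0 -47 8 2 0.39; 0 -62 11 2 0.51; 0 -84 6 12 0.65
0 -21 9 10 0.13; 0 -41 19 20 0.26; 0 -62 28 30 0.4; 0 -82 37 40 0.53; 0 -103 46 50 0.66
0 -10 20 10 0.13; 0 -21 39 20 0.27; 0 -31 59 30 0.4; 0 -42 79 40 0.53; 0 -53 99 50 0.66
ends [ 0.4287 -0.2463  0.2002 -0.2551]
```

Request:
arm_command:
  increments: "0 -14 -7 1 0.13; 0 -28 -14 1 0.26; 0 -42 -21 2 0.38; 0 -56 -28 2 0.51; 0 -70 -35 3 0.64"

```text
t: 8.8
tool_pos: [0.4278, 0.0592, 0.3054]
orientation: [-2.061, -2.369, 0.002]
force: [0.5, 0.1, -0.7]
opening: 0.0928
gripper_force: 0.0
```

Request:
arm_command:
  increments: "0 -16 3 0 0.13; 0 -31 6 1 0.26; 0 -47 8 2 0.39; 0 -62 11 2 0.51; 0 -84 6 12 0.65"

```text
t: 9.3
tool_pos: [0.4466, -0.0227, 0.2944]
orientation: [2.71, 1.589, 0.001]
force: [0.3, -0.6, -0.2]
opening: 0.0928
gripper_force: 0.0
```

Request:
arm_command:
  increments: "0 -21 9 10 0.13; 0 -41 19 20 0.26; 0 -62 28 30 0.4; 0 -82 37 40 0.53; 0 -103 46 50 0.66"

```text
t: 9.8
tool_pos: [0.4357, -0.1355, 0.2429]
orientation: [-3.078, -0.623, 0.002]
force: [0.2, -0.1, 0.1]
opening: 0.0933
gripper_force: 0.0
```

Request:
arm_command:
  increments: "0 -10 20 10 0.13; 0 -21 39 20 0.27; 0 -31 59 30 0.4; 0 -42 79 40 0.53; 0 -53 99 50 0.66"

```text
t: 10.3
tool_pos: [0.4259, -0.2472, 0.1929]
orientation: [-3.114, 0.408, 0.002]
force: [0.6, 0.3, 0.1]
opening: 0.0934
gripper_force: 0.0
```

```bash
python3 - <<'E'
from m import *
for n in("top","side"): cv2.imwrite(f"pics/{n}2.png",robot.read_camera(n))
s=robot.read_state(); M=R.from_rotvec(s["orientation"]).as_matrix(); print(s["tool_pos"],np.arctan2(M[1,0],M[0,0]),s["opening"])
for n in("top","side"):
    im=cv2.imread(f"pics/{n}2.png"); 
    try: funnel(n,im,(270,180) if n=="top" else (290,180),[.48,.056,.0825],.054)
    except Exception as e: print(e)
a=cv2.imread("pics/top2.png")[140:260,240:420]; b=cv2.imread("pics/side2.png")[90:250,220:420]
o=np.zeros((600,800,3),np.uint8); o[:266,:400]=cv2.resize(a,(400,266)); o[:320,400:]=cv2.resize(b,(400,320)); cv2.imwrite("pics/c4.png",o[:330])
E
```

```text
[ 0.42485447 -0.24792353  0.19170772] -0.2611263731295648 0.09285762916113462
OpenCV(4.12.0) /io/opencv/modules/imgproc/src/linefit.cpp:50: error: (-215:Assertion failed) count > 0 in function 'fitLine2D_wods'

side funnel [0.4828 0.0542 0.0824] 125 177 handle 72 [0.4014 0.1387] ang 2.338 line -0.809 max 0.145 [284. 160.] [343. 214.]m.py:13: RuntimeWarning: Mean of empty slice.
  hm=h.mean(0); v=cv2.fitLine(h.astype(np.float32),cv2.DIST_HUBER,0,.01,.01).ravel()
  ret = um.true_divide(
```

View pics/c4.png

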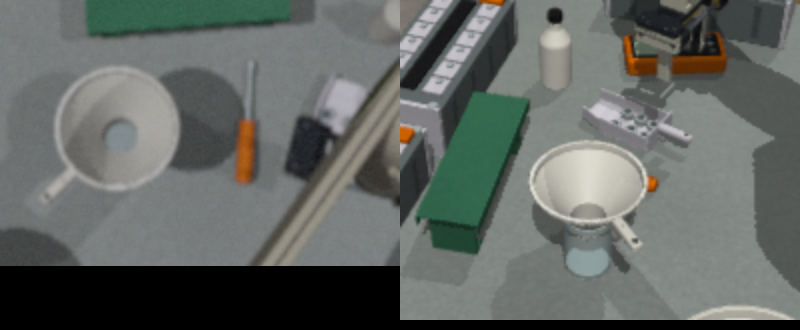

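The funnel sits home in the jar: its rim circle is centred at (0.482, 0.055), radius 82 mm at the seated height. The scoop, with six nuts, is still in place.

Request:
arm_command:
  increments: "0 3 -3 45 0; 0 3 -3 90 0; 0 3 -3 125 0; 0 3 -3 145 0; 0 3 -3 155 0"

```text
t: 10.9
tool_pos: [0.4285, -0.2426, 0.0367]
orientation: [-3.114, 0.396, 0.007]
force: [0.4, 0.6, 0.5]
opening: 0.0928
gripper_force: 0.0
```

Request:
arm_command:
  increments: "0 0 0 0 0; 1 0 0 0 0; 1 0 0 0 0; 1 0 0 0 0; 1 0 0 0 0"
  grip_force: 58

```text
t: 11.4
tool_pos: [0.4309, -0.2451, 0.0406]
orientation: [3.115, -0.4, 0.002]
force: [-0.6, -0.4, 0.7]
opening: 0.0659
gripper_force: 0.0
```

Request:
arm_command:
  increments: "1 0 0 0 0; 1 0 0 0 0; 1 0 0 0 0; 1 0 0 0 0; 1 0 0 0 0"

```text
t: 11.9
tool_pos: [0.4303, -0.2446, 0.0396]
orientation: [-3.116, 0.4, 0.0]
force: [-0.2, 0.6, 0.2]
opening: 0.0257
gripper_force: 0.0
```

Request:
arm_command:
  increments: "1 0 0 0 0; 1 0 0 0 0; 1 0 0 0 0; 1 0 0 0 0"

```text
t: 12.3
tool_pos: [0.4303, -0.2446, 0.0396]
orientation: [3.116, -0.4, -0.0]
force: [-0.7, -0.5, -0.7]
opening: 0.0155
gripper_force: 57.8
```

```bash
python3 - <<'E'
from p import *
plan([(.43,-.2446,.33,-.2555),(.46,-.16,.335,.66),(.482,-.060,.341,1.571)],1,start=(.4303,-.2446,.0396,-.2555),step=35,turn=.12)
E
```

```text
1 -0 0 -32 -0; 1 -0 0 -65 -0; 1 -0 0 -97 -0; 1 -0 0 -129 -0; 1 -0 0 -161 -0
1 -0 0 -33 -0; 1 -0 0 -65 -0; 1 -0 0 -97 -0; 1 -0 0 -129 -0; 1 1 -11 -130 -0.11
1 2 -11 -1 -0.12; 1 4 -22 -1 -0.23; 1 6 -33 -2 -0.35; 1 8 -44 -3 -0.46; 1 11 -55 -3 -0.58
1 8 -8 -1 -0.11; 1 15 -16 -1 -0.23; 1 23 -27 -2 -0.34; 1 31 -37 -3 -0.45; 1 39 -47 -4 -0.57
1 12 -5 -0 -0.11; 1 24 -9 -1 -0.22; 1 36 -13 -2 -0.34; 1 48 -18 -3 -0.45; 1 60 -22 -3 -0.57
ends [ 0.4821 -0.0599  0.3406  1.5745]
```

Request:
arm_command:
  increments: "1 0 0 -6 0; 1 0 0 -20 0; 1 0 0 -45 0; 1 0 0 -75 0; 1 0 0 -110 0"

```text
t: 12.8
tool_pos: [0.4294, -0.244, 0.1507]
orientation: [-3.115, 0.4, 0.003]
force: [0.5, -0.6, -3.9]
opening: 0.0154
gripper_force: 57.8
```

Request:
arm_command:
  increments: "1 0 0 -35 0; 1 0 0 -70 0; 1 0 0 -105 0; 1 0 0 -135 0; 1 0 0 -160 0"

```text
t: 13.3
tool_pos: [0.4302, -0.2445, 0.3129]
orientation: [3.115, -0.4, 0.003]
force: [-0.0, 0.7, -3.8]
opening: 0.0156
gripper_force: 57.8
```

```bash
python3 - <<'E'
from h import *
s=robot.read_state(); print(s["tool_pos"],s["wrist_torque"],s["force"])
for n in("top","side"): cv2.imwrite(f"pics/{n}3.png",robot.read_camera(n))
cv2.imwrite("pics/c5.png",cv2.resize(cv2.imread("pics/side3.png")[20:220,220:460],(720,600)))
E
```

```text
[ 0.4302121  -0.24448294  0.31287494] [0.05602591 0.17963432 0.00252494] [-0.02313229  0.65399291 -3.79689035]
```

View pics/c5.png

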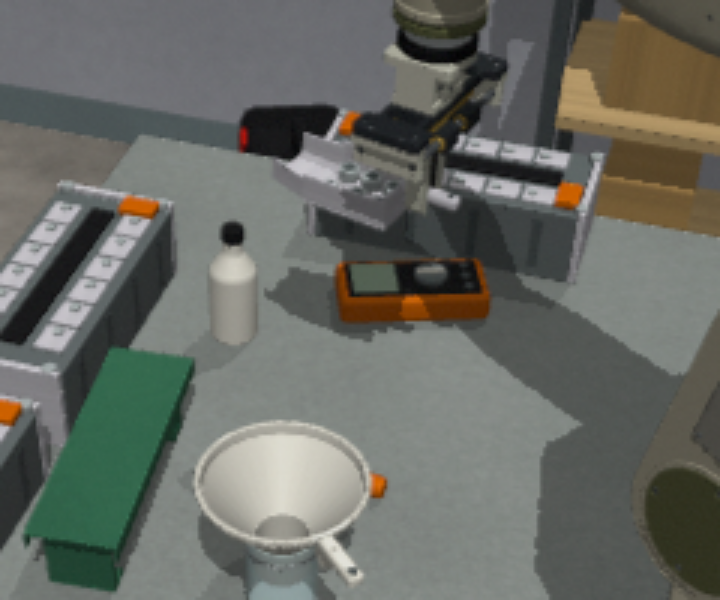

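The scoop is held level with all its nuts; the nose is at crop (280,165). The wrist moment (0.188 N m) can serve as a tilt gauge.

Request:
arm_command:
  increments: "1 0 0 -6 0; 1 0 0 -12 0; 1 0 0 -18 0; 1 1 -11 -18 -0.08; 1 2 -22 -18 -0.17"

```text
t: 13.9
tool_pos: [0.4376, -0.2237, 0.3271]
orientation: [-3.138, 0.13, 0.002]
force: [-0.5, 0.4, -2.9]
opening: 0.0154
gripper_force: 57.8
```

```bash
python3 - <<'E'
from p import *
plan([(.46,-.16,.335,.66),(.482,-.060,.341,1.571)],1,step=35,turn=.12)
E
```

```text
1 2 -9 -1 -0.11; 1 5 -19 -2 -0.21; 1 7 -28 -3 -0.32; 1 10 -37 -5 -0.42; 1 12 -47 -6 -0.53
1 7 -6 -1 -0.11; 1 14 -13 -2 -0.21; 1 22 -23 -3 -0.33; 1 29 -33 -3 -0.44; 1 37 -43 -4 -0.55
1 12 -5 -1 -0.12; 1 24 -9 -2 -0.23; 1 36 -14 -2 -0.35; 1 48 -18 -3 -0.46; 1 60 -23 -4 -0.57
ends [ 0.4814 -0.0602  0.3411  1.5672]
```

Request:
arm_command:
  increments: "1 2 -9 -1 -0.11; 1 5 -19 -2 -0.21; 1 7 -28 -3 -0.32; 1 10 -37 -5 -0.42; 1 12 -47 -6 -0.53"

```text
t: 14.4
tool_pos: [0.4537, -0.1776, 0.3331]
orientation: [-3.062, -0.699, 0.002]
force: [0.7, 0.9, -3.9]
opening: 0.0152
gripper_force: 57.8
```

Request:
arm_command:
  increments: "1 7 -6 -1 -0.11; 1 14 -13 -2 -0.21; 1 22 -23 -3 -0.33; 1 29 -33 -3 -0.44; 1 37 -43 -4 -0.55"

```text
t: 14.9
tool_pos: [0.4684, -0.1228, 0.3368]
orientation: [-2.757, -1.505, 0.002]
force: [-0.2, 0.5, -2.8]
opening: 0.0154
gripper_force: 57.8
```

Request:
arm_command:
  increments: "1 12 -5 -1 -0.12; 1 24 -9 -2 -0.23; 1 36 -14 -2 -0.35; 1 48 -18 -3 -0.46; 1 60 -23 -4 -0.57"

```text
t: 15.4
tool_pos: [0.4819, -0.06, 0.341]
orientation: [-2.222, -2.219, 0.001]
force: [-0.3, 0.2, -3.8]
opening: 0.0156
gripper_force: 57.8
```

Request:
arm_command:
  increments: "1 0 0 0 0; 1 0 0 0 0; 1 0 0 0 0"

```text
t: 15.7
tool_pos: [0.4819, -0.061, 0.3413]
orientation: [-2.231, -2.211, 0.001]
force: [-0.1, -0.5, -3.2]
opening: 0.016
gripper_force: 57.8
```

```bash
cat > q.py <<'E'
from h import *
s=robot.read_state(); M=R.from_rotvec(s["orientation"]).as_matrix(); print("t",s["t"],s["tool_pos"].round(4),"yaw",np.arctan2(M[1,0],M[0,0]).round(3),"torque tool",(M.T@s["wrist_torque"]).round(3),s["force"].round(2),s["gripper_force"])
E
python3 q.py
```

```text
t 15.7 [ 0.4819 -0.061   0.3413] yaw 1.562 torque tool [-0.024 -0.234 -0.025] [-0.12 -0.47 -3.21] 57.78211712837219
```

Request:
arm_command:
  increments: "1 0 0 0 0; 1 0 0 0 0"
  grip_force: 35

```text
t: 15.9
tool_pos: [0.4819, -0.0609, 0.3416]
orientation: [-2.23, -2.213, 0.0]
force: [1.2, -0.3, -3.0]
opening: 0.016
gripper_force: 35.0
```

```bash
python3 q.py
```

```text
t 15.9 [ 0.4819 -0.0609  0.3416] yaw 1.563 torque tool [-0.035 -0.252 -0.008] [ 1.17 -0.32 -2.96] 34.96603310108185
```

Request:
arm_command:
  increments: "1 0 0 0 0; 1 0 0 0 0"
  grip_force: 26

```text
t: 16.1
tool_pos: [0.482, -0.0606, 0.3416]
orientation: [2.229, 2.214, -0.0]
force: [-0.1, 0.5, -2.6]
opening: 0.0158
gripper_force: 26.0
```

```bash
python3 q.py
```

```text
t 16.1 [ 0.482  -0.0606  0.3416] yaw 1.564 torque tool [-0.14  -0.273 -0.02 ] [-0.11  0.51 -2.61] 25.99013328552246
```

Request:
arm_command:
  increments: "1 0 0 0 0; 1 0 0 0 0"
  grip_force: 21

```text
t: 16.3
tool_pos: [0.482, -0.0604, 0.3417]
orientation: [2.228, 2.215, 0.0]
force: [0.9, -0.3, -3.1]
opening: 0.0157
gripper_force: 21.0
```

```bash
python3 q.py
```

```text
t 16.3 [ 0.482  -0.0604  0.3417] yaw 1.565 torque tool [-0.111 -0.203  0.   ] [ 0.89 -0.26 -3.05] 20.999460518360138
```

Request:
arm_command:
  increments: "1 0 0 0 0; 1 0 0 0 0"
  grip_force: 17

```text
t: 16.5
tool_pos: [0.482, -0.0605, 0.3416]
orientation: [2.228, 2.215, -0.0]
force: [0.1, -1.4, -3.6]
opening: 0.0156
gripper_force: 17.0
```

```bash
python3 q.py
```

```text
t 16.5 [ 0.482  -0.0605  0.3416] yaw 1.565 torque tool [-0.147 -0.36   0.02 ] [ 0.14 -1.41 -3.63] 16.998466551303864
```

Request:
arm_command:
  increments: "1 0 0 0 0; 1 0 0 0 0"
  grip_force: 14

```text
t: 16.7
tool_pos: [0.4821, -0.0604, 0.3418]
orientation: [2.228, 2.215, 0.0]
force: [-0.6, 0.4, -2.0]
opening: 0.0157
gripper_force: 14.0
```

```bash
python3 q.py; python3 - <<'E'
from h import *
for n in("top","side"): cv2.imwrite(f"pics/{n}4.png",robot.read_camera(n))
cv2.imwrite("pics/c6.png",cv2.resize(cv2.imread("pics/side4.png")[20:240,220:460],(654,600)))
E
```

```text
t 16.7 [ 0.4821 -0.0604  0.3418] yaw 1.565 torque tool [-0.083 -0.027 -0.011] [-0.61  0.4  -2.02] 13.999841809272766
```

View pics/c6.png

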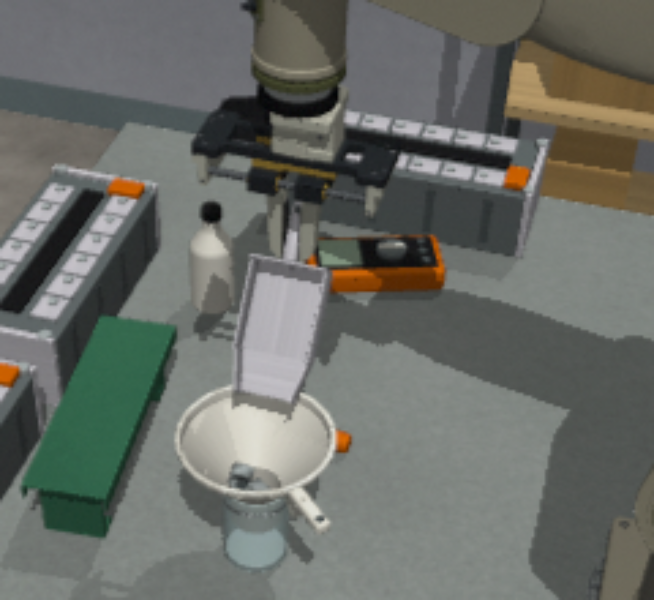

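The scoop has swung nose-down and is empty. Its nose is over the funnel, and nuts are visible at the throat, crop (242,478). I'll clamp the scoop again, let them settle, and look into the throat.

Request:
arm_command:
  increments: "1 0 0 0 0; 1 0 0 0 0; 1 0 0 -15 0; 1 0 0 -25 0; 1 0 0 -25 0"
  grip_force: 50

```text
t: 17.3
tool_pos: [0.4829, -0.0606, 0.3697]
orientation: [2.225, 2.212, 0.004]
force: [-0.0, -0.6, -1.6]
opening: 0.0157
gripper_force: 50.0
```

```bash
python3 q.py; python3 - <<'E'
from m import *
for n in("top","side"): cv2.imwrite(f"pics/{n}5.png",robot.read_camera(n))
t=cv2.imread("pics/top5.png"); s=cv2.imread("pics/side5.png")
a=cv2.resize(t[150:240,240:360],None,fx=3.3,fy=3.3,interpolation=cv2.INTER_CUBIC); b=cv2.resize(s[90:240,260:360],None,fx=4,fy=4,interpolation=cv2.INTER_CUBIC)
o=np.zeros((600,800,3),np.uint8); o[:a.shape[0],:a.shape[1]]=a; o[:600,400:800]=b; cv2.imwrite("pics/c7.png",o)
E
```

```text
t 17.3 [ 0.4829 -0.0606  0.3697] yaw 1.565 torque tool [-0.09  -0.036  0.065] [-0.05 -0.56 -1.56] 49.999319314956665
```

View pics/c7.png

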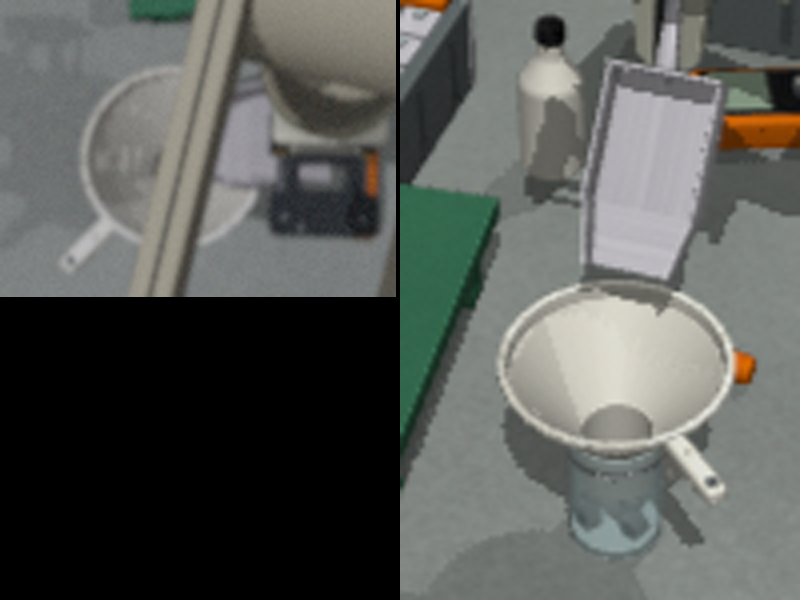

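The funnel is clear, the nuts lie on the jar's floor (side crop about (610,520)) and the scoop is empty. The wrist reads 1.6 N, which is the scoop's own weight. Next I work out the scoop's tilt and plan the laying down.

```bash
python3 - <<'E'
from h import *
for uv in((317.5,157.6),(325.8,108)):
    a=ray("side",uv,0)[0]; b=ray("side",uv,.3)[0]; k=(.4829-a[0])/(b[0]-a[0]); p=a+(b-a)*k; print(p.round(4))
g=np.array([.4829,-.0606,.3637])
for th in(45,50,55,60,65,70):
    t=np.radians(th); f=lambda x,z: g+[0,x*np.cos(t)+z*np.sin(t),-x*np.sin(t)+z*np.cos(t)]
    print(th,"nose",proj("side",f(164,-21)*0+g+[0,(.164*np.cos(t)-.021*np.sin(t)),-.164*np.sin(t)-.021*np.cos(t)]).round(1),"back",proj("side",g+[0,.027*np.cos(t)+.006*np.sin(t),-.027*np.sin(t)+.006*np.cos(t)]).round(1))
E
```

```text
[0.4829 0.021  0.2224]
[ 0.4829 -0.0495  0.3402]
45 nose [[315.4 159.1]] back [[324.6 107.9]]
50 nose [[316.7 158.7]] back [[324.7 108.2]]
55 nose [[318.  157.9]] back [[324.9 108.4]]
60 nose [[319.3 156.7]] back [[325.  108.6]]
65 nose [[320.7 155.1]] back [[325.2 108.7]]
70 nose [[322.1 153.1]] back [[325.4 108.7]]
```

```bash
python3 - <<'E'
from m import *
t=cv2.imread("pics/top0.png"); s=cv2.imread("pics/side0.png")
def oc(im,uv):
    h=cv2.cvtColor(im,cv2.COLOR_BGR2HSV); m=(h[...,0]<20)&(h[...,1]>140)&(h[...,2]>100); c=comp(m,uv); y,x=np.nonzero(c); return np.array([x.mean(),y.mean()]),len(x)
def tri(a,b):
    A=[];B=[]
    f=least_squares(lambda p:np.r_[proj("top",p)[0]-a,proj("side",p)[0]-b],[.7,0,.1]); return f.x.round(4),f.cost.round(2)
for a,b in(((444,103),(268,90)),((348,77),(208,132)),((321,99),(225,154)),((227,74),(145,218))):
    (ca,na),(cb,nb)=oc(t,a),oc(s,b); print(ca.round(1),na,cb.round(1),nb,tri(ca,cb))
for uv in((345,118),(395,119),(448,119)): print("front edge z=.1",ray("top",uv,.1).round(3), ray("top",uv,.0).round(3))
E
```

```text
[442.4 100.9] 104 [265.9  88.6] 71 (array([ 0.8154, -0.4181,  0.1075]), np.float64(0.12))
[350.2  76.1] 112 [209.3 132.7] 97 (array([ 0.8952, -0.1184,  0.1066]), np.float64(0.02))
[319.4  98.9] 102 [218.5 156.5] 111 (array([ 0.8159, -0.0192,  0.1059]), np.float64(0.01))
[227.8  74. ] 105 [144.1 218.8] 155 (array([0.8955, 0.2812, 0.1057]), np.float64(0.0))
front edge z=.1 [[ 0.756 -0.103  0.1  ]] [[ 0.793 -0.111  0.   ]]
front edge z=.1 [[ 0.755 -0.265  0.1  ]] [[ 0.793 -0.287  0.   ]]
front edge z=.1 [[ 0.759 -0.437  0.1  ]] [[ 0.796 -0.474  0.   ]]
```

```bash
python3 - <<'E'
from p import *
plan([(.50,-.06,.38,1.571),(.6955,-.0424,.30,1.671),(.6955,-.0424,.262,1.671)],1,step=32,turn=.12)
E
```

```text
1 1 18 -13 -0.01; 1 3 46 -1 -0.02; 1 6 73 10 -0.03; 1 9 101 22 -0.05; 1 11 129 33 -0.06
1 1 28 12 -0.02; 1 2 56 23 -0.03; 1 3 84 34 -0.05; 1 3 84 53 -0.05; 1 3 84 72 -0.05
ends [ 0.6952 -0.0428  0.2625  1.6748]
```

Request:
arm_command:
  increments: "1 1 18 -13 -0.01; 1 3 46 -1 -0.02; 1 6 73 10 -0.03; 1 9 101 22 -0.05; 1 11 129 33 -0.06"

```text
t: 17.9
tool_pos: [0.612, -0.0499, 0.3323]
orientation: [-2.159, -2.281, 0.001]
force: [-0.2, -0.8, -1.9]
opening: 0.0157
gripper_force: 50.0
```

Request:
arm_command:
  increments: "1 1 28 12 -0.02; 1 2 56 23 -0.03; 1 3 84 34 -0.05; 1 3 84 53 -0.05; 1 3 84 72 -0.05"

```text
t: 18.4
tool_pos: [0.6952, -0.0425, 0.2592]
orientation: [-2.101, -2.333, 0.002]
force: [-0.6, 0.2, -1.7]
opening: 0.0158
gripper_force: 50.0
```

Request:
arm_command:
  increments: "1 0 0 0 0; 1 0 0 0 0"

```text
t: 18.6
tool_pos: [0.6943, -0.0426, 0.261]
orientation: [-2.102, -2.333, 0.002]
force: [-0.1, -0.0, -1.6]
opening: 0.0152
gripper_force: 50.0
```

```bash
cat > sh.py <<'E'
from m import *
import sys
im=robot.read_camera("side"); cv2.imwrite(f"pics/{sys.argv[1]}.png",im); exec(open("q.py").read())
b=cv2.GaussianBlur(im,(3,3),0).astype(int)
g=(b.min(2)>110)&(abs(b[...,0]-b[...,2])<12)&(b[...,0]>b[...,1]+3)
for c in range(*map(int,sys.argv[2:4])):pass
n,l,st,ce=cv2.connectedComponentsWithStats(g.astype(np.uint8))
for i in range(1,n):
    if st[i,4]>150: print(st[i],ce[i].round())
E
python3 sh.py s6 0 0
```

```text
t 18.65 [ 0.6949 -0.0427  0.2625] yaw 1.675 torque tool [-0.159 -0.055  0.017] [ 0.13  0.21 -2.13] 49.999308586120605
[186  15  42  32 832] [208.  32.]
[264  39  78  21 648] [291.  50.]
[342  55  37  15 220] [364.  62.]
[209 102  27  27 192] [222. 115.]
[239 131  28  45 941] [252. 153.]
[195 139  44  19 277] [220. 147.]
[167 155  29  29 242] [181. 170.]
[627 154  13  34 309] [634. 169.]
[150 184  25  22 193] [162. 195.]
[179 190  23  23 201] [190. 202.]
[130 224  52  34 484] [157. 237.]
```

Request:
arm_command:
  increments: "1 0 0 12 0; 1 0 0 18 0; 1 0 0 21 0; 1 0 0 24 0; 1 0 0 26 0"
  grip_force: 25

```text
t: 19.15
tool_pos: [0.6947, -0.0427, 0.2354]
orientation: [-2.103, -2.334, 0.0]
force: [-0.6, -0.1, -1.8]
opening: 0.0154
gripper_force: 25.0
```

Request:
arm_command:
  increments: "1 0 0 2 0; 1 0 0 4 0; 1 0 0 4 0"

```text
t: 19.45
tool_pos: [0.6951, -0.043, 0.2326]
orientation: [2.102, 2.333, 0.001]
force: [-0.9, -1.9, 3.0]
opening: 0.0158
gripper_force: 25.0
```

```bash
python3 sh.py s7 0 0|head -1
```

```text
t 19.5 [ 0.6951 -0.0429  0.2326] yaw 1.675 torque tool [ 0.223 -0.124 -0.075] [-0.19 -1.46  2.6 ] 25.004489421844482
```

Request:
arm_command:
  increments: "1 -6 4 0 0; 1 -11 0 7 0; 1 -22 0 14 0; 1 -32 0 23 0; 1 -43 0 33 0"
  grip_force: 12

```text
t: 20.0
tool_pos: [0.699, -0.0863, 0.1972]
orientation: [-2.102, -2.333, 0.0]
force: [1.5, 0.4, -0.7]
opening: 0.0162
gripper_force: 12.0
```

```bash
python3 sh.py s8 0 0|head -1
```

```text
t 20.05 [ 0.6981 -0.0882  0.1945] yaw 1.673 torque tool [-0.288 -0.077  0.027] [-1.19 -1.78 -0.98] 12.005609571933746
```

Request:
arm_command:
  increments: "1 -9 0 10 0; 1 -18 0 21 0; 1 -25 0 33 0; 1 -31 0 46 0; 1 -34 0 55 0"

```text
t: 20.55
tool_pos: [0.7023, -0.12, 0.1417]
orientation: [-2.103, -2.333, 0.002]
force: [0.4, -1.3, 0.2]
opening: 0.0159
gripper_force: 12.0
```

Request:
arm_command:
  increments: "1 -3 0 8 0; 1 -6 0 15 0; 1 -8 0 19 0; 1 -8 0 20 0; 1 -8 0 20 0"

```text
t: 21.05
tool_pos: [0.7038, -0.1278, 0.1249]
orientation: [2.102, 2.333, -0.0]
force: [-2.8, -1.6, 4.2]
opening: 0.0163
gripper_force: 12.0
```

```bash
python3 sh.py s9 0 0; python3 - <<'E'
from h import *
cv2.imwrite("pics/top9.png",robot.read_camera("top"))
a=cv2.resize(cv2.imread("pics/s9.png")[100:240,180:360],None,fx=3,fy=3,interpolation=cv2.INTER_CUBIC)
E
```

```text
t 21.1 [ 0.7039 -0.1278  0.1248] yaw 1.675 torque tool [ 0.592 -0.366 -0.117] [-2.76 -2.1   6.22] 12.004576027393341
[186  15  48  33 939] [209.  31.]
[209  88  36  41 295] [227. 108.]
[195 137  47  24 291] [218. 146.]
[244 138  30  37 638] [258. 158.]
[627 155  13  36 309] [634. 169.]
[187 170  29  32 265] [201. 186.]
[171 200  24  25 228] [182. 213.]
[133 224  41  29 388] [155. 236.]
```

Request:
arm_command:
  increments: "1 0 0 -1 0; 0.6 0 0 -1 0; 0.5 0 0 -1 0; 0.4 0 0 -1 0; 0.4 0 0 -1 0"

```text
t: 21.65
tool_pos: [0.7036, -0.127, 0.1244]
orientation: [-2.103, -2.334, 0.0]
force: [0.1, -0.2, -0.0]
opening: 0.0432
gripper_force: 0.0
```

Request:
arm_command:
  increments: "0.4 0 0 -20 0; 0.4 0 0 -60 0; 0.4 0 0 -110 0; 0.4 0 0 -160 0; 0.4 0 0 -180 0"

```text
t: 22.15
tool_pos: [0.7052, -0.1275, 0.3122]
orientation: [2.097, 2.328, 0.007]
force: [-0.0, -0.5, 0.5]
opening: 0.0557
gripper_force: 0.0
```

```bash
python3 - <<'E'
from p import *
s=robot.read_state();print(s["tool_pos"])
# funnel handle: jar (.4815,.0555), funnel yaw -.79 -> tool yaw 2.352
plan([(.50,-.10,.30,1.8),(.404,.134,.28,2.352)],0.2,step=45,turn=.14)
E
```

```text
[ 0.70524621 -0.1274928   0.31219525]
0.2 10 -40 2 -0.03; 0.2 19 -81 5 -0.05; 0.2 29 -121 7 -0.08; 0.2 39 -161 10 -0.1; 0.2 49 -201 12 -0.13
0.2 41 -7 4 -0.09; 0.2 83 -13 7 -0.18; 0.2 125 -20 10 -0.27; 0.2 166 -26 14 -0.36; 0.2 208 -33 17 -0.46
0.2 40 13 3 -0.09
ends [0.4043 0.1341 0.2802 2.355 ]
```

Request:
arm_command:
  increments: "0.2 10 -40 2 -0.03; 0.2 19 -81 5 -0.05; 0.2 29 -121 7 -0.08; 0.2 39 -161 10 -0.1; 0.2 49 -201 12 -0.13"

```text
t: 22.65
tool_pos: [0.497, -0.099, 0.2922]
orientation: [1.946, 2.467, 0.0]
force: [-0.1, -0.1, 1.1]
opening: 0.0741
gripper_force: 0.0
```

Request:
arm_command:
  increments: "0.2 41 -7 4 -0.09; 0.2 83 -13 7 -0.18; 0.2 125 -20 10 -0.27; 0.2 166 -26 14 -0.36; 0.2 208 -33 17 -0.46"

```text
t: 23.15
tool_pos: [0.4175, 0.0966, 0.2756]
orientation: [1.329, 2.846, 0.001]
force: [-0.2, 0.8, 1.8]
opening: 0.074
gripper_force: 0.0
```

Request:
arm_command:
  increments: "0.2 40 13 3 -0.09; 0.2 40 13 3 -0.09; 0.2 40 13 3 -0.09"

```text
t: 23.45
tool_pos: [0.4025, 0.135, 0.2728]
orientation: [1.201, 2.902, 0.0]
force: [-0.5, -0.0, -0.2]
opening: 0.0743
gripper_force: 0.0
```

```bash
python3 q.py; python3 - <<'E'
from m import *
for n in("top","side"): cv2.imwrite(f"pics/{n}10.png",robot.read_camera(n))
t=cv2.imread("pics/top10.png"); s=cv2.imread("pics/side10.png")
# scoop by brightness on green shelf (top)
g=cv2.cvtColor(t,cv2.COLOR_BGR2GRAY); k=cont(comp(g>125,(330,140))); print("top scoop px",k.min(0),k.max(0)); p=ray("top",k,.085+.03)[:,:2].astype(np.float32); print(cv2.minAreaRect(p),p.min(0),p.max(0))
o=np.zeros((600,800,3),np.uint8); o[:400,:400]=cv2.resize(t[100:240,240:380],(400,400)); o[:600,400:]=cv2.resize(s[110:260,220:320],(400,600)); cv2.imwrite("pics/c8.png",o)
E
```

```text
t 23.45 [0.4025 0.135  0.2728] yaw 2.357 torque tool [-0.099 -0.176  0.037] [-0.54 -0.04 -0.17] 0.0
top scoop px [303. 121.] [364. 147.]
((0.6943056583404541, -0.06571245193481445), (0.07558156549930573, 0.19535264372825623), 11.539074897766113) [ 0.65321445 -0.16253063] [0.7402476  0.03156444]
```

View pics/c8.png

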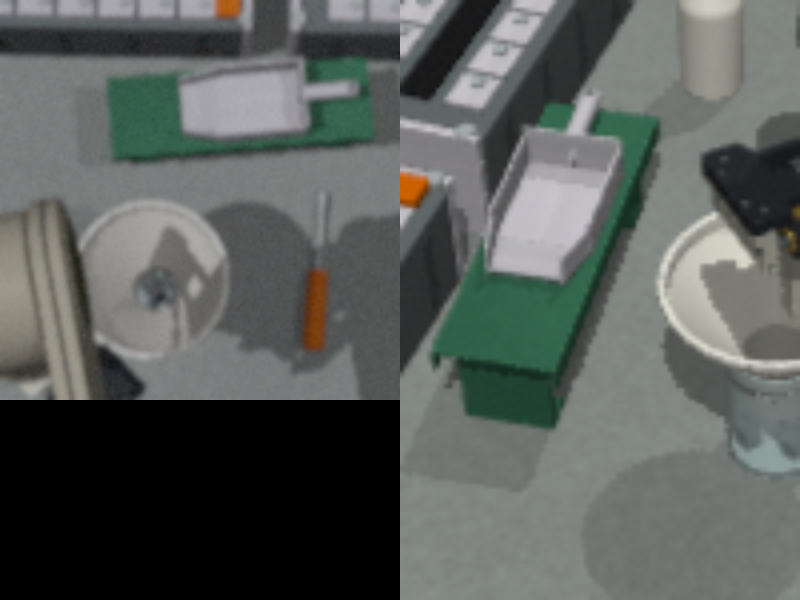

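The last picture shows the scoop empty and flat lengthwise on the shelf, pan at top crop (245,100), and the nuts under the stem in the jar, crop (155,290). Now the funnel goes back.

Request:
arm_command:
  increments: "0.2 0 0 40 0; 0.2 -1 0 75 0; 0.2 -1 0 95 0; 0.2 -1 0 103 0; 0.2 -1 0 103 0"

```text
t: 24.05
tool_pos: [0.4032, 0.1326, 0.1688]
orientation: [-1.207, -2.899, 0.002]
force: [-0.1, 0.2, -0.5]
opening: 0.0746
gripper_force: 0.0
```

Request:
arm_command:
  increments: "1 0 0 0 0; 1 0 0 0 0; 1 0 0 0 0; 1 0 0 0 0; 1 0 0 0 0"
  grip_force: 50

```text
t: 24.55
tool_pos: [0.4036, 0.1338, 0.1701]
orientation: [1.204, 2.901, 0.001]
force: [0.0, 0.1, -0.4]
opening: 0.039
gripper_force: 0.0
```

Request:
arm_command:
  increments: "1 0 0 0 0; 1 0 0 0 0; 1 0 0 0 0; 1 0 0 0 0; 1 0 0 0 0"

```text
t: 25.05
tool_pos: [0.4035, 0.1338, 0.1697]
orientation: [1.204, 2.902, 0.0]
force: [1.4, 1.6, 0.6]
opening: 0.0159
gripper_force: 49.9
```

```bash
python3 q.py; python3 - <<'E'
from p import *
s=robot.read_state();z=s["tool_pos"][2]; x,y=s["tool_pos"][:2]
# mat centre from the funnel's first place (.504,.322); same grip as at first
plan([(x,y,.285,2.357),(.3945,.327,.285,3.105)],1,step=32,turn=.12)
E
```

```text
t 25.05 [0.4035 0.1338 0.1697] yaw 2.355 torque tool [-0.211 -0.102 -0.101] [1.42 1.56 0.63] 49.93469595909119
1 0 0 -29 -0; 1 0 0 -58 -0; 1 0 0 -86 -0; 1 0 0 -115 -0; 1 20 19 -115 -0.11
1 19 20 -0 -0.11; 1 37 41 -0 -0.21; 1 55 62 -0 -0.32; 1 74 83 -0 -0.43; 1 92 103 -0 -0.53
1 5 27 -0 -0.11
ends [0.3946 0.3267 0.2847 3.1049]
```

Request:
arm_command:
  increments: "1 0 0 -6 0; 1 0 0 -18 0; 1 0 0 -35 0; 1 0 0 -55 0; 1 0 0 -80 0"

```text
t: 25.55
tool_pos: [0.4029, 0.1336, 0.2506]
orientation: [-1.204, -2.901, 0.001]
force: [0.1, 0.3, -1.7]
opening: 0.0153
gripper_force: 49.9
```

Request:
arm_command:
  increments: "1 0 0 -20 0; 1 0 0 -35 0; 1 0 0 -35 0"

```text
t: 25.85
tool_pos: [0.4045, 0.1339, 0.2876]
orientation: [1.203, 2.898, 0.004]
force: [0.3, -0.4, -1.1]
opening: 0.0155
gripper_force: 49.9
```

```bash
python3 q.py; python3 - <<'E'
from m import *
for n in("top","side"):
    im=robot.read_camera(n); cv2.imwrite(f"pics/{n}11.png",im); g=cv2.cvtColor(im,cv2.COLOR_BGR2GRAY)
    uv=proj(n,[.504,.322,.004])[0]; c=comp(g<45,uv); k=cont(c); p=ray(n,k,.004)[:,:2]
    x=fitc(p,[.504,.322,.065]); print(n,uv.round(),k.min(0),k.max(0),x.round(4),(abs(np.hypot(*(p-x[:2]).T)-x[2])<.003).sum(),len(p))
E
```

```text
t 25.85 [0.4045 0.1339 0.2876] yaw 2.355 torque tool [-0.08   0.015  0.031] [ 0.32 -0.37 -1.11] 49.928566217422485
top [217. 197.] [174. 195.] [179. 216.] [ 0.6026 -0.1189  0.5899] 30 44
side [275. 289.] [249. 268.] [296. 308.] [0.5135 0.3205 0.0627] 124 124
```

Request:
arm_command:
  increments: "1 18 20 0 -0.11; 1 36 40 0 -0.22; 1 54 61 0 -0.33; 1 72 81 0 -0.44; 1 90 101 0 -0.54"

```text
t: 26.45
tool_pos: [0.4106, 0.2695, 0.2828]
orientation: [-0.379, -3.116, 0.003]
force: [0.4, -1.1, -0.6]
opening: 0.0152
gripper_force: 49.9
```

Request:
arm_command:
  increments: "1 5 27 0 -0.11; 1 10 54 0 -0.21; 1 10 54 0 -0.21; 1 10 54 0 -0.21"

```text
t: 26.85
tool_pos: [0.4141, 0.3233, 0.2828]
orientation: [-0.058, -3.138, 0.003]
force: [-0.0, 0.7, -1.6]
opening: 0.0155
gripper_force: 49.9
```

```bash
python3 q.py; python3 - <<'E'
from p import *
plan([(.400,.325,.135,3.105)],1,step=32)
E
```

```text
t 26.85 [0.4141 0.3233 0.2828] yaw 3.105 torque tool [-0.075 -0.025 -0.016] [-0.    0.69 -1.65] 49.92886483669281
1 3 0 30 -0; 1 6 0 59 -0; 1 8 1 89 -0; 1 11 1 118 -0; 1 14 1 148 -0
ends [0.4002 0.3248 0.1348 3.1047]
```

Request:
arm_command:
  increments: "1 3 0 30 0; 1 6 0 59 0; 1 10 1 89 0; 1 14 1 118 0; 1 14 1 146 0"

```text
t: 27.35
tool_pos: [0.4001, 0.3236, 0.1368]
orientation: [-0.062, -3.14, 0.002]
force: [0.1, -0.3, -0.7]
opening: 0.0158
gripper_force: 49.9
```

Request:
arm_command:
  increments: "1 0 0 7 0; 1 0 0 13 0; 1 0 0 16 0; 1 0 0 17 0; 1 0 0 17 0"

```text
t: 27.85
tool_pos: [0.4016, 0.3254, 0.1227]
orientation: [0.058, 3.14, 0.001]
force: [0.3, 0.7, -1.5]
opening: 0.0158
gripper_force: 49.9
```

```bash
python3 q.py
```

```text
t 27.85 [0.4016 0.3254 0.1227] yaw 3.105 torque tool [-0.043 -0.066  0.015] [ 0.27  0.72 -1.47] 49.92875933647156
```

Contact is expected at TCP z of about 0.1196. I'll ease down, release and withdraw.

Request:
arm_command:
  increments: "1 0 0 1 0; 1 0 0 2 0; 1 0 0 3 0; 1 0 0 3 0; 1 0 0 3 0"

```text
t: 28.35
tool_pos: [0.401, 0.3254, 0.1192]
orientation: [0.058, 3.141, 0.001]
force: [-3.3, 0.4, 6.0]
opening: 0.0156
gripper_force: 49.9
```

Request:
arm_command:
  increments: "0.5 0 0 0 0; 0.5 0 0 0 0; 0.4 0 0 0 0; 0.3 0 0 0 0; 0.3 0 0 0 0"

```text
t: 28.85
tool_pos: [0.4009, 0.325, 0.1185]
orientation: [-0.058, -3.141, 0.0]
force: [0.2, -0.7, 0.4]
opening: 0.0508
gripper_force: 0.0
```

Request:
arm_command:
  increments: "0.2 0 0 -15 0; 0.2 0 0 -45 0; 0.2 0 0 -90 0; 0.2 0 0 -135 0; 0.2 0 0 -160 0"

```text
t: 29.35
tool_pos: [0.4019, 0.3257, 0.2846]
orientation: [0.058, 3.136, 0.006]
force: [0.4, -0.3, -0.3]
opening: 0.0745
gripper_force: 0.0
```

Request:
arm_command:
  increments: "0.2 0 -40 0 0; 0.2 0 -80 0 0; 0.2 0 -120 0 0; 0.2 0 -160 0 0; 0.2 0 -160 0 0"

```text
t: 29.85
tool_pos: [0.3952, 0.1617, 0.2802]
orientation: [0.064, 3.139, -0.001]
force: [-0.0, 0.5, 0.4]
opening: 0.0739
gripper_force: 0.0
```

```bash
python3 q.py; python3 - <<'E'
from m import *
for n in("top","side"):
    im=robot.read_camera(n); cv2.imwrite(f"pics/{n}12.png",im)
    try: funnel(n,im,PT[n]["f"],[.51,.321,.0825],.004)
    except Exception as e: print(n,e)
# jar floor/edges before vs now in side
a=cv2.cvtColor(cv2.imread("pics/side0.png"),cv2.COLOR_BGR2GRAY).astype(int); b=cv2.cvtColor(cv2.imread("pics/side12.png"),cv2.COLOR_BGR2GRAY).astype(int)
for r in(200,206,211): print(a[r,296:332:2].tolist(),b[r,296:332:2].tolist())
i=cv2.imread("pics/side12.png"); d=cv2.cvtColor(i,cv2.COLOR_BGR2GRAY); print("jar floor dark px (nuts)",(d[212:230,302:326]<110).sum(),"funnel throat clear")
E
```

```text
t 29.85 [0.3952 0.1617 0.2802] yaw 3.101 torque tool [-0.08  -0.13  -0.008] [-0.03  0.49  0.39] 0.0
top OpenCV(4.12.0) /io/opencv/modules/imgproc/src/linefit.cpp:50: error: (-215:Assertion failed) count > 0 in function 'fitLine2D_wods'

side funnel [0.5146 0.3181 0.0819] 164 217 handle 100 [0.4006 0.3298] ang 3.04 line -0.112 max 0.139 [237. 235.] [322. 288.]
[127, 126, 127, 120, 96, 100, 107, 109, 111, 109, 108, 106, 104, 116, 121, 141, 132, 130] [127, 126, 128, 120, 97, 101, 106, 109, 109, 111, 109, 109, 104, 118, 112, 119, 120, 119]
[127, 127, 130, 85, 97, 116, 116, 120, 124, 123, 123, 117, 114, 147, 96, 124, 130, 126] [129, 128, 131, 85, 99, 103, 117, 121, 125, 126, 118, 115, 115, 104, 82, 83, 90, 82]
[131, 128, 131, 85, 102, 111, 117, 121, 121, 119, 120, 118, 112, 106, 92, 129, 129, 127] [133, 131, 132, 85, 102, 108, 106, 107, 108, 112, 89, 90, 102, 105, 93, 89, 82, 81]
jar floor dark px (nuts) 223 funnel throat clearm.py:13: RuntimeWarning: Mean of empty slice.
  hm=h.mean(0); v=cv2.fitLine(h.astype(np.float32),cv2.DIST_HUBER,0,.01,.01).ravel()
  ret = um.true_divide(
```

```bash
python3 -c "
from plant import robot
print(robot.close_job())"
```

```text
the job is handed in; nothing more can be done
None
```

I handed the job in after about 30 s of the 72 s allowed: the nuts are in the jar, the scoop lies flat along the shelf and the funnel is back on its mat. I counted the nuts only indirectly (scoop and funnel empty, wrist reading the bare scoop's weight), and no verdict was returned.

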